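# Fetch the heart mould from behind the pigment bottles

### The job

Move the three pigment bottles out of the bay and stand them all in the white side tray; then take the lilac heart mould bar from behind where they stood and lay it flat on the green pouring mat, centred and lengthwise inside the pale outline. Only after that put the bottles back into the bay, each upright on the white disc of the stand of its own colour. Do not tip a bottle over at any time.

Things in the scene. Friction and masses are not known exactly. Their poses are not given: they have to be found in the camera images.
- red_center (a point): Centre (half-way up) of the red pigment bottle, loose, 70 g, 84 mm tall. red body 38 mm across, white label, sloping shoulder; its cap, by which it is lifted, is an upright cylinder 24 mm across from 12 to 42 mm above this point. At first it stands on one of the stands, not always its own, some 8 mm in front of the mould bar and 14 mm from the next bottle.
- blue_center (a point): Centre (half-way up) of the blue pigment bottle, loose, 70 g, 84 mm tall. blue body 38 mm across, white label, sloping shoulder; its cap, by which it is lifted, is an upright cylinder 24 mm across from 12 to 42 mm above this point. At first it stands on one of the stands, not always its own, some 8 mm in front of the mould bar and 14 mm from the next bottle.
- yellow_center (a point): Centre (half-way up) of the yellow pigment bottle, loose, 70 g, 84 mm tall. yellow body 38 mm across, white label, sloping shoulder; its cap, by which it is lifted, is an upright cylinder 24 mm across from 12 to 42 mm above this point. At first it stands on one of the stands, not always its own, some 8 mm in front of the mould bar and 14 mm from the next bottle.
- pad_red: The red bottle stand, a fixed flat plate on the bay's floor, 73 x 48 mm, 2 mm thick. Origin on its underside, below the centre of its white disc (43 mm across) for the bottle; x points to the bay's back. The plate reaches 52 mm towards the front, 21 mm to the back, 24 mm to each side. The stands lie side by side, 52 mm apart, in changing order.
- pad_blue: The blue bottle stand, a fixed flat plate on the bay's floor, 73 x 48 mm, 2 mm thick. Origin on its underside, below the centre of its white disc (43 mm across) for the bottle; x points to the bay's back. The plate reaches 52 mm towards the front, 21 mm to the back, 24 mm to each side. The stands lie side by side, 52 mm apart, in changing order.
- pad_yellow: The yellow bottle stand, a fixed flat plate on the bay's floor, 73 x 48 mm, 2 mm thick. Origin on its underside, below the centre of its white disc (43 mm across) for the bottle; x points to the bay's back. The plate reaches 52 mm towards the front, 21 mm to the back, 24 mm to each side. The stands lie side by side, 52 mm apart, in changing order.
- bay: Wooden storage bay, fixed. Origin at table level; x to its back (away from the robot), y left. Floor 10 mm above the table, x -85 to 105, y -115 to 115 mm. Walls 8 mm thick, tops 40 mm above the table, along the back (x 97 to 105) and both sides (x 5 to 105); open in front. Discs of the stands at x = -30, y = -52, 0, 52 mm; the mould bar lies at about x = 20 mm.
- mould_center (a point): Centre (half-way up) of the lilac heart mould bar, loose, 250 g: a solid bar 46 (x) by 156 (y, long axis) by 34 mm (z), three white and gold hearts on top. It lies flat on the bay's floor behind the bottles, which leave no room for a finger in front of it. Gripped across its 46 mm width, at its middle.
- tray: Empty white side tray, fixed: 190 (x, long axis) by 84 mm (y), walls 5 mm thick and 18 mm high, floor 5 mm thick. Origin under its centre, at table level. Three bottles stand in it in a row along x, for instance at x = -56, 0 and 56 mm. It and the mat may change sides.
- mat: Dark green pouring mat, fixed: 200 (x, long axis) by 100 mm (y), 3 mm thick, with a thin pale outline of 168 by 58 mm in its middle for the mould bar. Origin under its centre, at table level.

How it is judged:
On the way, in this order (a step that is already met when the one before it is completed fails the run):
1. all three bottles stand upright in the side tray (x of red_center in the frame of tray between -0.08 and 0.08 m and y of red_center in the frame of tray between -0.03 and 0.03 m and z of each of red_center, blue_center, yellow_center in the frame of tray below 0.055 m and angle between each of red_center, blue_center, yellow_center's own z axis and vertical below 0.12 rad and x of blue_center in the frame of tray between -0.08 and 0.08 m and y of blue_center in the frame of tray between -0.03 and 0.03 m and x of yellow_center in the frame of tray between -0.08 and 0.08 m and y of yellow_center in the frame of tray between -0.03 and 0.03 m), for 0.2 s.
2. the mould bar lies on the pouring mat, centred and lengthwise, while the bottles are still in the tray (all of step 1 and horizontal distance between mould_center and mat below 0.015 m and z of mould_center in the frame of mat below 0.025 m and angle between the y axis of mould_center and the x axis of mat, either way round below 0.2 rad and angle between mould_center's own z axis and vertical below 0.1 rad), for 0.2 s.
At the end, for the whole second after the job is handed in: Each bottle stands upright (within 7 degrees) on the stand of its own colour, within 12 mm of the centre of the white disc; the mould bar lies flat on the pouring mat, its centre within 15 mm of the mat's centre and its long axis within 11 degrees of the mat's; all released and at rest (horizontal distance between mould_center and mat below 0.015 m and z of mould_center in the frame of mat below 0.025 m and angle between the y axis of mould_center and the x axis of mat, either way round below 0.2 rad and angle between mould_center's own z axis and vertical below 0.1 rad and horizontal distance between red_center and pad_red below 0.012 m and z of red_center in the frame of pad_red below 0.05 m and angle between each of red_center, blue_center, yellow_center's own z axis and vertical below 0.12 rad and horizontal distance between blue_center and pad_blue below 0.012 m and z of blue_center in the frame of pad_blue below 0.05 m and horizontal distance between yellow_center and pad_yellow below 0.012 m and z of yellow_center in the frame of pad_yellow below 0.05 m and linear speed of each of mould, bottle_red, bottle_blue, bottle_yellow below 0.02 m/s); the robot touches nothing.
It fails at once if a bottle is tipped over (angle between any of red_center, blue_center, yellow_center's own z axis and vertical above 0.7 rad).
It also fails if it takes over 138 s, if anything falls off the work surface, if the arm or the gripper's body presses on something with over 40 N, if the wrist force passes 120 N, or if a joint passes its speed limit or range.

### The arm

A 6-joint arm with a two-finger parallel gripper is mounted at the origin on the work surface. World frame = base frame: x ahead of the robot, y to its left, z up, the work surface at z = 0. Lengths are in m, angles in rad, forces in N, time in s.
With the tool pointing down it reaches from about 0.425 to 0.95 m from the base axis. Payload 3.5 kg.
Tool frame: the origin (TCP) lies at the very end of the fingers, on their centre line; the grasp point (between the pads) lies 19 mm behind it; z points along the fingers, y is the line along which they close (so a half turn about z gives the same grasp; the last joint's range is limited). The gripper opens to 85 mm and grips with 20 to 120 N. Pads are 22 mm wide; open, the fingers measure 114 mm over their backs; the gripper's body (76 mm by 85 mm) begins 54 mm behind the grasp point. The pads swing forward as they close: fully open they stand 13 mm farther back than shut.
Start: joints at [-1.444, 0.286, 1.577, -0, 1.279, -0.15], TCP at [0.184, -0.649, 0.231] pointing down, gripper open.
Joint ranges: [-2.77, 2.77], [-0.9, 2.22], [0.21, 2.48], [-1.53, 4.67], [0.24, 2.81], [-2.84, 2.84]. Speed limits (rad/s): [2.79, 2.79, 3.14, 3.14, 3.14, 3.14].

### API

Orientations are given as a unit quaternion [x, y, z, w].
In Python, from plant import ctrl, optics, sign_off gives the robot as it stands.
- The arm moves only by the shell command python3 -m creep 'ROWS' [FORCE]. ROWS is JSON, a list of rows, each an object of numbers: "x", "y", "z": the shift along the tool's x, y, z in mm; "rx", "ry", "rz": the turn, a rotation vector about the tool's x, y, z in degrees; "grip": the opening, from 0 (shut) to 1 (fully open). In form: [{"x": .., "y": .., "z": .., "rx": .., "ry": .., "rz": .., "grip": ..}, ...]. A call has exactly 10 rows; each row shifts and turns the commanded pose from where the row before left it, along the tool's axes as they then stand; what a row does not reach is not made up. A row lasts 1/12 s, in which the tool goes at most 41.7 mm and 7.16 degrees, less where a joint would pass 70% of its speed; a pose out of reach is approached as far as the arm can. A call with a gripper value outside its range is refused whole. The fingers move at their own pace and stop on an object; FORCE is the grip in N (left out, the last holds). Time passes only in rows, so rows that do not move let the fingers close, or fill a call up. It gives the time, the measured TCP pose, the force, the opening and the grip force at its end, in the units of the state.
- ctrl.get_state(): the state, without advancing time (a new reading comes with each control period).
- optics.read_camera(name): name is "scene" or "top" or "wrist"; returns a dict with "color" (420x560x3 uint8, blue, green, red), "K" (3x3 intrinsics, pixels), "D" ([k1, k2, p1, p2, k3] as OpenCV has them; the pictures are not rectified), "R" (3x3) and "t" (3): a world point X has camera coordinates R X + t. Camera axes: x right, y down, z forward; pixel columns grow to the right and rows downward; lengths in m; the calibration is good to about 2 mm. A picture is of the moment at which its call begins. There is no depth.
- sign_off(): hands the job in; it is judged then, once.
The state is a dict: "time": time; "qpos": joint angles; "dq": joint speeds; "joint_efforts": joint torques, N m; "eef_pos": TCP position; "tcp_rot": TCP orientation; "contact_force": force on the tool from outside, world axes, zero at the start; "wrist_torque": the same for the moment, N m; "opening": opening from 0.0 (shut) to 1.0 (fully open); "finger_force": force on a finger pad.
Only numpy, scipy, OpenCV 4.12 (cv2) and the standard library are available. Lean on these libraries where they do the work, as an engineer would, in place of code of your own. Each camera call takes 0.05 s, during which the arm holds its last target. There are 200 camera calls.

## Working session

There is one attempt and no reset: what is moved stays moved. The work goes in short steps, Python scripts to look and compute and a shell command to move; the robot and the scene stay as the last step left them, time stands still between calls to the robot, and variables do not carry over. Pictures are saved under pics/ and viewed, at most 14 in all, crops included, and the job is handed in when it is done.

```bash
ls; mkdir -p pics
cat > h.py <<'E'
import numpy as np, cv2
from plant import ctrl, optics
def shot(n,f=None):
    c=optics.read_camera(n)
    if f: cv2.imwrite('pics/'+f,c['color'])
    return c
def cast(c,px,z):
    p=cv2.undistortPoints(np.array(px,float).reshape(-1,1,2),np.array(c['K']),np.array(c['D'])).reshape(-1,2)
    R=np.array(c['R']);t=np.array(c['t']).ravel()
    C=-R.T@t; d=np.c_[p,np.ones(len(p))]@R
    return C+d*((z-C[2])/d[:,2])[:,None]
E
python3 - <<'E'
from h import *
s=ctrl.get_state();print(s)
for n in('scene','top'):
    c=shot(n,n+'0.png');print(n,-np.array(c['R']).T@np.array(c['t']).ravel())
E
```

```text
pics
{'time': 0.0, 'qpos': array([-1.44400934e+00,  2.87202958e-01,  1.57822360e+00,  1.99532040e-05,
        1.27861857e+00, -1.49998491e-01]), 'dq': array([ 0.00124791,  0.00058667, -0.00165216,  0.00134814,  0.00073487,
        0.00108718]), 'joint_efforts': array([ 1.18201110e-04, -4.05977154e+01, -2.92625499e+01, -2.38848770e-04,
        5.78609193e-03, -9.22431497e-06]), 'eef_pos': array([ 0.18440076, -0.6486156 ,  0.22989711]), 'tcp_rot': array([ 9.90438653e-01,  1.37948437e-01,  2.37806512e-05, -1.22604002e-03]), 'contact_force': array([-0.25494304, -1.27168717,  0.68375734]), 'wrist_torque': array([ 0.01231849, -0.00957861,  0.07169451]), 'finger_force': 0.0, 'opening': 0.9994188352475067}
scene [1.11394073 0.20298394 0.78007236]
top [ 0.46484006 -0.00969826  1.02687502]
```

View pics/top0.png

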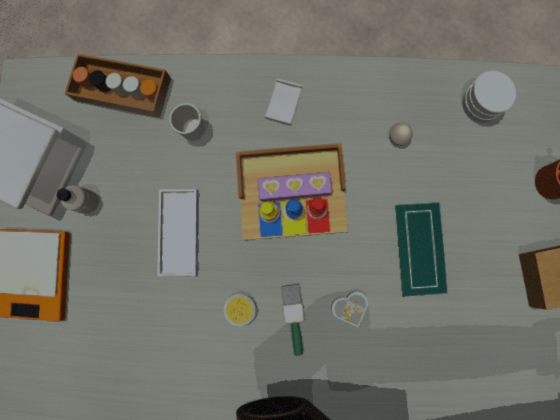

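View pics/scene0.png

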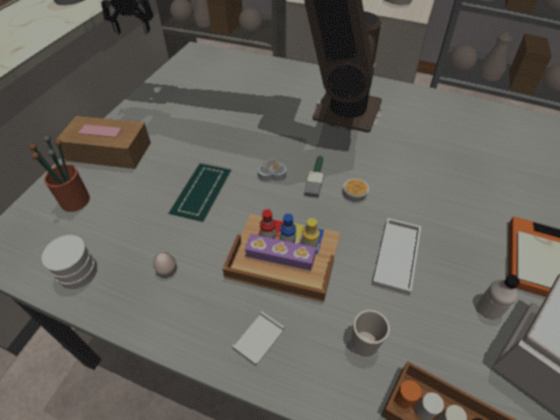

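Top view: the stands run blue, yellow, red from left to right around (270–318, 222). The yellow bottle (268,211) is on the blue stand, the blue one (293,209) on yellow and the red one (318,207) on red. The bar is at (295,186), the tray at (178,232) on the left and the mat at (421,249) on the right. The scene view agrees. Next I'll measure.

Run:
```python
from h import *
c=shot('top');im=c['color'];hsv=cv2.cvtColor(im,cv2.COLOR_BGR2HSV)
def reg(m,x0,y0,x1,y1):
    o=np.zeros_like(m);o[y0:y1,x0:x1]=m[y0:y1,x0:x1];o=cv2.morphologyEx(o,cv2.MORPH_CLOSE,np.ones((5,5)))
    k=max(cv2.findContours(o,cv2.RETR_EXTERNAL,cv2.CHAIN_APPROX_NONE)[0],key=cv2.contourArea);return k
def rect(name,m,box,z):
    k=reg(m,*box);P=cast(c,k.reshape(-1,2),z)[:,:2]*1000
    r=cv2.minAreaRect(P.astype(np.float32));b=cv2.boxPoints(r)
    e=max([b[1]-b[0],b[2]-b[1]],key=np.linalg.norm);print(name,np.round(r[0],1),np.round(r[1],1),'long axis deg',np.round(np.degrees(np.arctan2(e[1],e[0]))%180,1))
R=cv2.inRange
rect('mat',R(hsv,(60,90,20),(95,255,110)),(380,190,460,310),.003)
rect('tray',R(hsv,(0,0,130),(179,40,255)),(150,180,205,285),.018)
rect('mould',R(hsv,(120,50,60),(160,255,255)),(240,150,350,215),.044)
rect('bay',R(hsv,(5,60,60),(28,255,255)),(230,140,355,250),.02)
rect('padb',R(hsv,(100,120,60),(125,255,255)),(240,222,285,245),.012)
rect('pady',R(hsv,(22,170,100),(35,255,255)),(270,222,310,245),.012)
rect('padr',R(hsv,(0,170,90),(6,255,255)),(300,220,345,245),.012)
# caps: view zoom
cv2.imwrite('pics/z.png',cv2.resize(im[140:245,225:360],None,fx=5.9,fy=5.7,interpolation=cv2.INTER_CUBIC))
```

```text
mat [ 505.3 -273.4] [197.4  98. ] long axis deg 4.9
tray [528.8 253.9] [193.6 104.8] long axis deg 1.3
mould [628.7   5.5] [ 52.1 154.2] long axis deg 96.5
bay [624.1  12.1] [197.  235.3] long axis deg 95.8
padb [540.4  56.1] [30.5 45.8] long axis deg 91.6
pady [543.8   3.9] [26.1 45.6] long axis deg 91.4
padr [549.3 -48. ] [26.1 45.6] long axis deg 91.3
```

View pics/z.png

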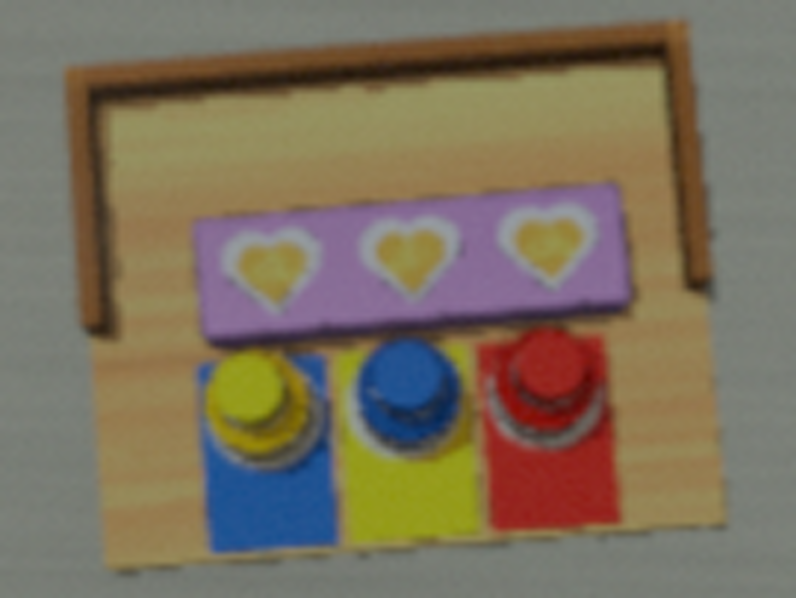

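Zoomed crop: cap tops at zoom pixels yellow (251,386), blue (404,380) and red (552,362). Bay front corners are at (112,570) and (725,525). Pad front edges and mould top corners are readable too.

Run:
```python
from h import *
c=shot('top');im=c['color']
def w(pts,z): 
    p=np.array(pts,float); p=np.c_[(p[:,0]+.5)/5.9+225-.5,(p[:,1]+.5)/5.7+140-.5]
    return cast(c,p,z)[:,:2]*1000
print('caps y b r',w([(251,386),(404,380),(552,362)],.096).round(1).tolist())
f=w([(112,570),(725,525)],.010);t=w([(66,68),(690,22)],.040)
print('bay front',f.round(1).tolist(),'back',t.round(1).tolist())
ey=f[0]-f[1];a=np.arctan2(ey[1],ey[0])-np.pi/2;ey2=t[0]-t[1];print('angles',np.degrees(a),np.degrees(np.arctan2(ey2[1],ey2[0]))-90,np.linalg.norm(ey),np.linalg.norm(ey2))
a=np.radians(5);ex=np.array([np.cos(a),np.sin(a)]);ey=np.array([-ex[1],ex[0]])
o1=f.mean(0)+85*ex;o2=t.mean(0)-105*ex;print('origin',o1,o2)
o=(o1+o2)/2
for n,y in(('blue',52),('yel',0),('red',-52)):print('disc',n,o-30*ex+y*ey)
for n,q in(('blue',[(212,550),(337,543)]),('yel',[(347,540),(480,533)]),('red',[(492,529),(619,523)])):
    print('disc by edge',n,w(q,.012).mean(0)+52*ex)
m=w([(193,220),(616,183),(632,300),(210,337)],.044);print('mould',m.round(1).tolist(),m.mean(0))
# tray, mat: zoomed picture
a1=im[180:285,145:215];a2=im[195:305,385:455]
cv2.imwrite('pics/z2.png',np.hstack([cv2.resize(a1,(390,585),interpolation=2),cv2.resize(a2,(390,585*1),interpolation=2)]))
```

```text
caps y b r [[577.5, 58.6], [580.8, 6.7], [588.3, -43.3]]
bay front [[515.9, 114.2], [538.5, -111.3]] back [[704.5, 134.8], [726.9, -93.7]]
angles 5.722710855766331 5.598065162506316 226.55489255063407 229.6001664754035
origin [611.90621149   8.86265568] [611.09921524  11.3568396 ]
disc blue [577.0847738   59.29719966]
disc yel [581.61687243   7.49507536]
disc red [586.14897105 -44.30704894]
disc by edge blue [578.11043874  58.79338068]
disc by edge yel [583.16263056   7.77709294]
disc by edge red [588.38630792 -44.28025147]
mould [[645.9, 85.5], [663.3, -67.2], [619.1, -73.5], [601.8, 77.8]] [632.52368192   5.63717964]
```

View pics/z2.png

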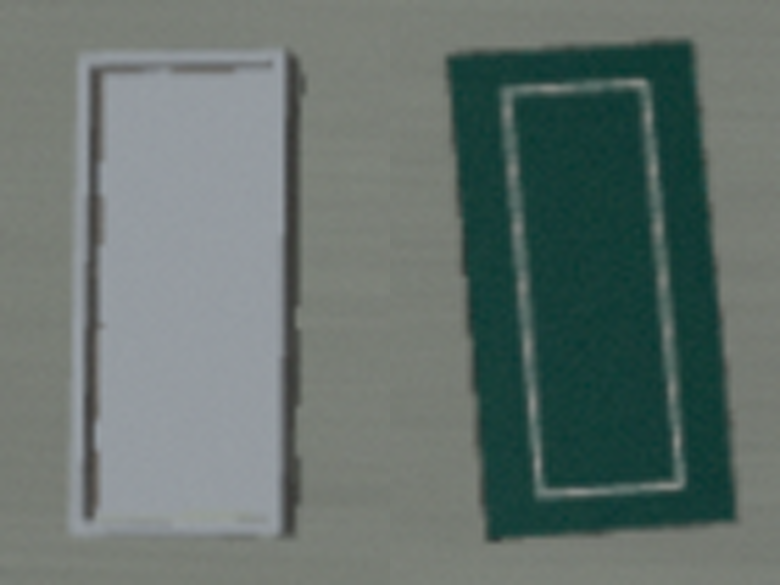

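Tray rim corners run from (80,50) to (287,535) in the left half, and the mat outline is centred at about (594,288) in the right half. Both match the measured rectangles. Turning the tool to the bay's heading and going above the yellow bottle.

```bash
python3 -m creep '[{"rz":-7,"grip":0.5},{"rz":-7,"grip":0.5},{"rz":-7,"grip":0.5},{"rz":-7,"grip":0.5},{"rz":-7,"grip":0.5},{"rz":-7,"grip":0.5},{"rz":-7,"grip":0.5},{"rz":-7,"grip":0.5},{"rz":-7,"grip":0.5},{"rz":-7,"grip":0.5}]' 40
python3 -m creep '[{"rz":-5,"grip":0.5},{"rz":-4.7,"grip":0.5},{"x":30,"y":21,"grip":0.5},{"x":30,"y":21,"grip":0.5},{"x":30,"y":21,"grip":0.5},{"x":30,"y":21,"grip":0.5},{"x":30,"y":21,"grip":0.5},{"x":30,"y":21,"grip":0.5},{"x":30,"y":21,"grip":0.5},{"x":30,"y":21,"grip":0.5}]' 40
python3 - <<'E'
from h import *
from scipy.spatial.transform import Rotation as Ro
s=ctrl.get_state();M=Ro.from_quat(s['tcp_rot']).as_matrix();print(s['eef_pos'],M.round(3))
c=shot('top');print(cast(c,[(177.3,232.6)],.018)*1000)
print('to yellow',M.T@(np.array([.5775,.0586,.17])-s['eef_pos'])*1000)
E
```

```text
[ 0.18444898 -0.64888586  0.23045493] [[ 0.962  0.273 -0.   ]
 [ 0.273 -0.962  0.001]
 [ 0.    -0.001 -1.   ]]
[[526.78646729 259.48087243  18.        ]]
to yellow [ 571.44102102 -573.03177498   61.39945057]$[0]: bad value
$[0]: bad value
```

Refused; the rows probably need every key.

```bash
python3 -m creep '[{"x":0,"y":0,"z":0,"rx":0,"ry":0,"rz":-7,"grip":0.5},{"x":0,"y":0,"z":0,"rx":0,"ry":0,"rz":-7,"grip":0.5},{"x":0,"y":0,"z":0,"rx":0,"ry":0,"rz":-7,"grip":0.5},{"x":0,"y":0,"z":0,"rx":0,"ry":0,"rz":-7,"grip":0.5},{"x":0,"y":0,"z":0,"rx":0,"ry":0,"rz":-7,"grip":0.5},{"x":0,"y":0,"z":0,"rx":0,"ry":0,"rz":-7,"grip":0.5},{"x":0,"y":0,"z":0,"rx":0,"ry":0,"rz":-7,"grip":0.5},{"x":0,"y":0,"z":0,"rx":0,"ry":0,"rz":-7,"grip":0.5},{"x":0,"y":0,"z":0,"rx":0,"ry":0,"rz":-7,"grip":0.5},{"x":0,"y":0,"z":0,"rx":0,"ry":0,"rz":-7,"grip":0.5}]' 40
```

```text
time: 1.08
eef_pos: [0.1844, -0.6492, 0.2311]
tcp_rot: [0.73, 0.683, 0.0, -0.0]
contact_force: [0.1, -0.4, -0.1]
opening: 0.499
finger_force: 0.0
```

```bash
python3 -m creep '[{"x":0,"y":0,"z":0,"rx":0,"ry":0,"rz":-5,"grip":0.5},{"x":0,"y":0,"z":0,"rx":0,"ry":0,"rz":-4.7,"grip":0.5},{"x":30,"y":21,"z":0,"rx":0,"ry":0,"rz":0,"grip":0.5},{"x":30,"y":21,"z":0,"rx":0,"ry":0,"rz":0,"grip":0.5},{"x":30,"y":21,"z":0,"rx":0,"ry":0,"rz":0,"grip":0.5},{"x":30,"y":21,"z":0,"rx":0,"ry":0,"rz":0,"grip":0.5},{"x":30,"y":21,"z":0,"rx":0,"ry":0,"rz":0,"grip":0.5},{"x":30,"y":21,"z":0,"rx":0,"ry":0,"rz":0,"grip":0.5},{"x":30,"y":21,"z":0,"rx":0,"ry":0,"rz":0,"grip":0.5},{"x":30,"y":21,"z":0,"rx":0,"ry":0,"rz":0,"grip":0.5}]' 
python3 -m creep '[{"x":30,"y":21,"z":0,"rx":0,"ry":0,"rz":0,"grip":0.5},{"x":30,"y":21,"z":0,"rx":0,"ry":0,"rz":0,"grip":0.5},{"x":30,"y":21,"z":0,"rx":0,"ry":0,"rz":0,"grip":0.5},{"x":30,"y":21,"z":0,"rx":0,"ry":0,"rz":0,"grip":0.5},{"x":30,"y":21,"z":0,"rx":0,"ry":0,"rz":0,"grip":0.5},{"x":30,"y":21,"z":0,"rx":0,"ry":0,"rz":0,"grip":0.5},{"x":30,"y":21,"z":0,"rx":0,"ry":0,"rz":0,"grip":0.5},{"x":30,"y":21,"z":0,"rx":0,"ry":0,"rz":0,"grip":0.5},{"x":30,"y":21,"z":0,"rx":0,"ry":0,"rz":0,"grip":0.5},{"x":30,"y":21,"z":0,"rx":0,"ry":0,"rz":0,"grip":0.5}]'
cat >> h.py <<'E'
from scipy.spatial.transform import Rotation as Ro
def go(*tg):
    s=ctrl.get_state();M=Ro.from_quat(s['tcp_rot']).as_matrix()
    print('t',round(float(s['time']),2),'pos',(s['eef_pos']*1000).round(1),'yaw y-axis',np.degrees(np.arctan2(M[1,1],M[0,1])).round(2),'tilt',M[:,2].round(4))
    for g in tg: print(g,'->',(M.T@(np.array(g)-s['eef_pos']*1000)).round(1))
E
python3 -c "
from h import *
go((577.5,58.6,170))"
```

```text
time: 1.92
eef_pos: [0.3289, -0.3924, 0.2313]
tcp_rot: [0.672, 0.74, 0.0, 0.0]
contact_force: [1.0, -0.3, 0.5]
opening: 0.5
finger_force: 0.0
time: 2.75
eef_pos: [0.5089, -0.0734, 0.2315]
tcp_rot: [0.672, 0.741, 0.0, 0.0]
contact_force: [0.6, -0.3, 0.7]
opening: 0.501
finger_force: 0.0
t 2.75 pos [508.9 -73.4 231.5] yaw y-axis 5.57 tilt [ 6.e-04 -2.e-04 -1.e+00]
(577.5, 58.6, 170) -> [124.7  81.   61.5]
```

```bash
python3 -m creep '[{"x":30,"y":20,"z":10,"rx":0,"ry":0,"rz":0,"grip":0.5},{"x":30,"y":20,"z":10,"rx":0,"ry":0,"rz":0,"grip":0.5},{"x":30,"y":20,"z":10,"rx":0,"ry":0,"rz":0,"grip":0.5},{"x":30,"y":20,"z":10,"rx":0,"ry":0,"rz":0,"grip":0.5},{"x":5,"y":1,"z":21,"rx":0,"ry":0,"rz":0,"grip":0.5},{"x":0,"y":0,"z":0,"rx":0,"ry":0,"rz":0,"grip":0.5},{"x":0,"y":0,"z":0,"rx":0,"ry":0,"rz":0,"grip":0.5},{"x":0,"y":0,"z":0,"rx":0,"ry":0,"rz":0,"grip":0.5},{"x":0,"y":0,"z":0,"rx":0,"ry":0,"rz":0,"grip":0.5},{"x":0,"y":0,"z":0,"rx":0,"ry":0,"rz":0,"grip":0.5}]' 
python3 -c "
from h import *
c=shot('wrist','w1.png');print(-c['R'].T@c['t'])
go((577.5,58.6,64))"
```

```text
time: 3.58
eef_pos: [0.5775, 0.0559, 0.1719]
tcp_rot: [0.673, 0.74, 0.001, 0.001]
contact_force: [-0.2, -0.0, -0.0]
opening: 0.5
finger_force: 0.0
[0.56943602 0.13594797 0.31337642]
t 3.63 pos [577.4  56.  171.8] yaw y-axis 5.47 tilt [ 2.3e-03 -2.0e-04 -1.0e+00]
(577.5, 58.6, 64) -> [2.600e+00 1.000e-01 1.078e+02]
```

View pics/w1.png

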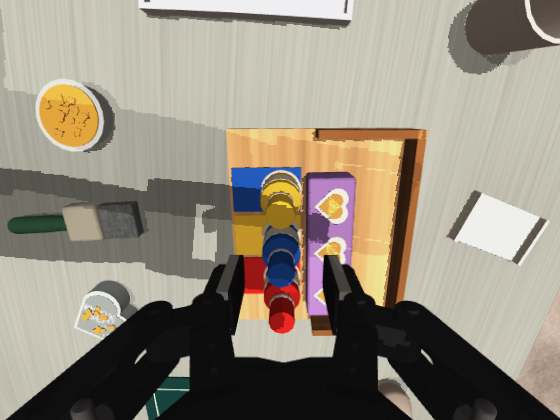

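Wrist view: fingers at (229,290) and (338,290). Cap tops are at about yellow (283,212), blue (281,271) and red (282,319). The bottles are in one column midway between the fingers.

```bash
python3 -c "
from h import *
c=shot('wrist');print(cast(c,[(283,212),(281,271),(282,319)],.096)*1000)"
```

```text
[[576.5786488   63.79525115  96.        ]
 [579.82699477  11.59863721  96.        ]
 [585.20177128 -36.90379468  96.        ]]
```

```bash
python3 -m creep '[{"x":4,"y":0,"z":27,"rx":0,"ry":0,"rz":0,"grip":0.5},{"x":0,"y":0,"z":27,"rx":0,"ry":0,"rz":0,"grip":0.5},{"x":0,"y":0,"z":27,"rx":0,"ry":0,"rz":0,"grip":0.5},{"x":0,"y":0,"z":26,"rx":0,"ry":0,"rz":0,"grip":0.5},{"x":0,"y":0,"z":0,"rx":0,"ry":0,"rz":0,"grip":0.5},{"x":0,"y":0,"z":0,"rx":0,"ry":0,"rz":0,"grip":0},{"x":0,"y":0,"z":0,"rx":0,"ry":0,"rz":0,"grip":0},{"x":0,"y":0,"z":0,"rx":0,"ry":0,"rz":0,"grip":0},{"x":0,"y":0,"z":0,"rx":0,"ry":0,"rz":0,"grip":0},{"x":0,"y":0,"z":0,"rx":0,"ry":0,"rz":0,"grip":0}]' 40
python3 -c "
from h import *
c=shot('wrist','w2.png')
go((577.5,58.6,64))"
```

```text
time: 4.52
eef_pos: [0.5776, 0.061, 0.065]
tcp_rot: [0.672, 0.741, 0.001, 0.001]
contact_force: [0.2, 0.5, -0.9]
opening: 0.269
finger_force: 39.4
t 4.57 pos [577.3  61.   64.7] yaw y-axis 5.56 tilt [ 2.3e-03 -1.0e-04 -1.0e+00]
(577.5, 58.6, 64) -> [-2.4 -0.   0.7]
```

View pics/w2.png

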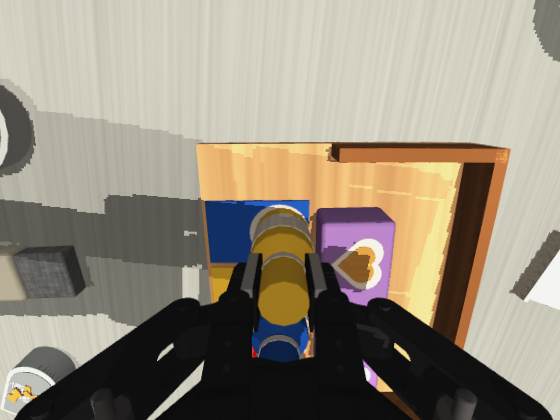

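Cap gripped squarely (fingers at (255,290) and (312,290), opening 23 mm). Carrying it to the far end of the tray.

```bash
python3 -m creep '[{"x":0,"y":0,"z":-30,"rx":0,"ry":0,"rz":0,"grip":0},{"x":0,"y":0,"z":-30,"rx":0,"ry":0,"rz":0,"grip":0},{"x":20,"y":3,"z":0,"rx":0,"ry":0,"rz":0,"grip":0},{"x":35,"y":4,"z":0,"rx":0,"ry":0,"rz":0,"grip":0},{"x":35,"y":4,"z":0,"rx":0,"ry":0,"rz":0,"grip":0},{"x":35,"y":4,"z":0,"rx":0,"ry":0,"rz":0,"grip":0},{"x":35,"y":4,"z":0,"rx":0,"ry":0,"rz":0,"grip":0},{"x":25,"y":4,"z":0,"rx":0,"ry":0,"rz":0,"grip":0},{"x":10,"y":2,"z":0,"rx":0,"ry":0,"rz":0,"grip":0},{"x":0,"y":0,"z":0,"rx":0,"ry":0,"rz":0,"grip":0}]' 
python3 -c "
from h import *
c=shot('wrist','w3.png')
go((583,258,58.5))"
```

```text
time: 5.4
eef_pos: [0.5824, 0.2597, 0.1237]
tcp_rot: [0.671, 0.742, 0.0, 0.0]
contact_force: [-0.7, 0.1, -0.1]
opening: 0.269
finger_force: 39.6
t 5.45 pos [582.4 258.  123.5] yaw y-axis 5.67 tilt [ 2.e-04 -6.e-04 -1.e+00]
(583, 258, 58.5) -> [-0.   0.5 65. ]
```

View pics/w3.png

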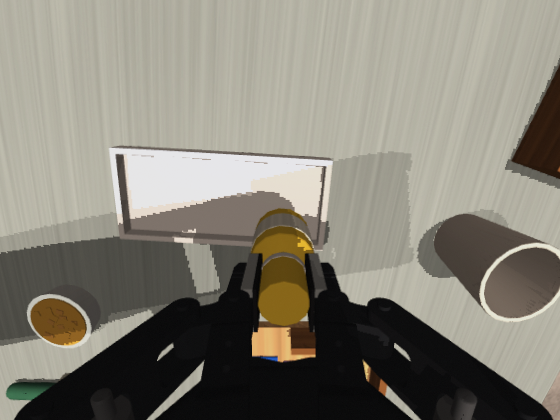

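Tray rim corners at about (112,148), (332,159), (327,248) and (121,240).

```bash
python3 -c "
from h import *
c=shot('wrist');P=cast(c,[(112,148),(332,159),(327,248),(121,240)],.018)*1000;print(P.round(1),P.mean(0))
t=shot('top');P=cast(t,[(145+80/5.571,180+50/5.571),(145+287/5.571,180+50/5.571),(145+287/5.571,180+535/5.571),(145+68/5.571,180+535/5.571)],.018)*1000;print(P.round(1))"
```

```text
[[433.4 298.4  18. ]
 [618.8 306.8  18. ]
 [626.5 224.8  18. ]
 [434.9 213.7  18. ]] [528.4032445  260.91541589  18.        ]
[[622.4 305.5  18. ]
 [624.  221.6  18. ]
 [434.1 212.6  18. ]
 [431.  299.6  18. ]]
```

```bash
python3 -m creep '[{"x":5,"y":3,"z":15,"rx":0,"ry":0,"rz":0,"grip":0},{"x":0,"y":0,"z":20,"rx":0,"ry":0,"rz":0,"grip":0},{"x":0,"y":0,"z":20,"rx":0,"ry":0,"rz":0,"grip":0},{"x":0,"y":0,"z":7,"rx":0,"ry":0,"rz":0,"grip":0},{"x":0,"y":0,"z":3,"rx":0,"ry":0,"rz":0,"grip":0},{"x":0,"y":0,"z":0,"rx":0,"ry":0,"rz":0,"grip":0},{"x":0,"y":0,"z":0,"rx":0,"ry":0,"rz":0,"grip":0.5},{"x":0,"y":0,"z":0,"rx":0,"ry":0,"rz":0,"grip":0.5},{"x":0,"y":0,"z":-30,"rx":0,"ry":0,"rz":0,"grip":0.5},{"x":0,"y":0,"z":-40,"rx":0,"ry":0,"rz":0,"grip":0.5}]' 
python3 -c "
from h import *
c=shot('top','t1.png');cv2.imwrite('pics/t1z.png',cv2.resize(c['color'][140:290,140:360],None,fx=3.6,fy=3.6,interpolation=2))
go((580.3,9,124),(580.3,9,64.7))"
```

```text
time: 6.38
eef_pos: [0.5823, 0.2619, 0.1251]
tcp_rot: [0.672, 0.74, -0.004, -0.002]
contact_force: [0.3, -0.4, 0.3]
opening: 0.501
finger_force: 0.0
t 6.43 pos [589.  264.1 138.4] yaw y-axis 5.58 tilt [ 0.0117  0.0032 -0.9999]
(580.3, 9, 124) -> [-253.   -33.7   13.4]
(580.3, 9, 64.7) -> [-253.2  -34.4   72.7]
```

View pics/t1z.png

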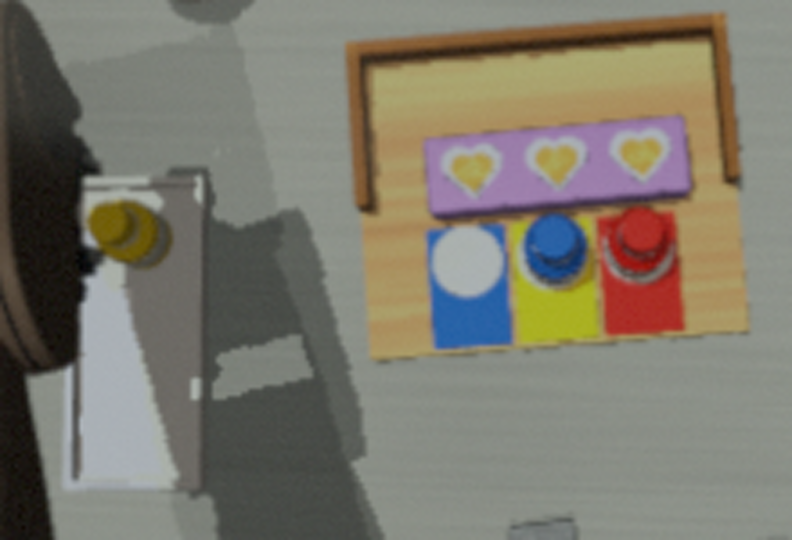

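The yellow bottle stands in the tray (zoom (128,232)). The freed disc shows at (467,262) on the blue stand. Next, the blue bottle.

```bash
python3 -m creep '[{"x":-22,"y":-2,"z":0,"rx":0,"ry":0,"rz":0,"grip":0.5},{"x":-36,"y":-4,"z":0,"rx":0,"ry":0,"rz":0,"grip":0.5},{"x":-36,"y":-4,"z":0,"rx":0,"ry":0,"rz":0,"grip":0.5},{"x":-36,"y":-4,"z":0,"rx":0,"ry":0,"rz":0,"grip":0.5},{"x":-36,"y":-5,"z":0,"rx":0,"ry":0,"rz":0,"grip":0.5},{"x":-36,"y":-5,"z":0,"rx":0,"ry":0,"rz":0,"grip":0.5},{"x":-36,"y":-4,"z":0,"rx":0,"ry":0,"rz":0,"grip":0.5},{"x":-15,"y":-2,"z":0,"rx":0,"ry":0,"rz":0,"grip":0.5},{"x":0,"y":0,"z":0,"rx":0,"ry":0,"rz":0,"grip":0.5},{"x":0,"y":0,"z":0,"rx":0,"ry":0,"rz":0,"grip":0.5}]' 
python3 -c "
from h import *
go((580.3,8,64.7))
c=shot('top');print(cast(c,[(140+467/3.6,140+262/3.6)],.012)*1000)"
```

```text
time: 7.27
eef_pos: [0.5804, 0.0073, 0.1295]
tcp_rot: [0.673, 0.74, 0.001, 0.001]
contact_force: [0.5, -0.3, -0.6]
opening: 0.5
finger_force: 0.0
t 7.27 pos [580.4   7.3 129.5] yaw y-axis 5.44 tilt [ 2.4e-03  1.0e-04 -1.0e+00]
(580.3, 8, 64.7) -> [ 0.7 -0.2 64.8]
[[575.75231254  58.75649324  12.        ]]
```

```bash
python3 -m creep '[{"x":0,"y":0,"z":25,"rx":0,"ry":0,"rz":0,"grip":0.5},{"x":0,"y":0,"z":25,"rx":0,"ry":0,"rz":0,"grip":0.5},{"x":0,"y":0,"z":15,"rx":0,"ry":0,"rz":0,"grip":0.5},{"x":0,"y":0,"z":0,"rx":0,"ry":0,"rz":0,"grip":0.5},{"x":0,"y":0,"z":0,"rx":0,"ry":0,"rz":0,"grip":0},{"x":0,"y":0,"z":0,"rx":0,"ry":0,"rz":0,"grip":0},{"x":0,"y":0,"z":0,"rx":0,"ry":0,"rz":0,"grip":0},{"x":0,"y":0,"z":0,"rx":0,"ry":0,"rz":0,"grip":0},{"x":0,"y":0,"z":-30,"rx":0,"ry":0,"rz":0,"grip":0},{"x":0,"y":0,"z":-30,"rx":0,"ry":0,"rz":0,"grip":0}]' 40
python3 -m creep '[{"x":22,"y":-2,"z":0,"rx":0,"ry":0,"rz":0,"grip":0},{"x":36,"y":-4,"z":0,"rx":0,"ry":0,"rz":0,"grip":0},{"x":36,"y":-4,"z":0,"rx":0,"ry":0,"rz":0,"grip":0},{"x":36,"y":-4,"z":0,"rx":0,"ry":0,"rz":0,"grip":0},{"x":36,"y":-4,"z":0,"rx":0,"ry":0,"rz":0,"grip":0},{"x":36,"y":-4,"z":0,"rx":0,"ry":0,"rz":0,"grip":0},{"x":36,"y":-4,"z":0,"rx":0,"ry":0,"rz":0,"grip":0},{"x":18,"y":-1,"z":0,"rx":0,"ry":0,"rz":0,"grip":0},{"x":0,"y":0,"z":0,"rx":0,"ry":0,"rz":0,"grip":0},{"x":0,"y":0,"z":0,"rx":0,"ry":0,"rz":0,"grip":0}]'
python3 -c "
from h import *
go((528.5,260.5,58.2))"
```

```text
time: 8.15
eef_pos: [0.578, 0.0084, 0.1224]
tcp_rot: [0.672, 0.741, -0.001, -0.002]
contact_force: [0.4, 0.7, 0.0]
opening: 0.268
finger_force: 39.4
time: 8.98
eef_pos: [0.528, 0.2611, 0.1241]
tcp_rot: [0.671, 0.741, 0.0, 0.001]
contact_force: [0.0, 0.1, -1.8]
opening: 0.263
finger_force: 39.5
t 8.98 pos [528.  261.1 124.1] yaw y-axis 5.7 tilt [ 1.3e-03 -1.0e-04 -1.0e+00]
(528.5, 260.5, 58.2) -> [-0.7  0.4 65.9]
```

```bash
python3 -m creep '[{"x":0,"y":0,"z":18,"rx":0,"ry":0,"rz":0,"grip":0},{"x":0,"y":0,"z":20,"rx":0,"ry":0,"rz":0,"grip":0},{"x":0,"y":0,"z":18,"rx":0,"ry":0,"rz":0,"grip":0},{"x":0,"y":0,"z":7,"rx":0,"ry":0,"rz":0,"grip":0},{"x":0,"y":0,"z":3,"rx":0,"ry":0,"rz":0,"grip":0},{"x":0,"y":0,"z":0,"rx":0,"ry":0,"rz":0,"grip":0},{"x":0,"y":0,"z":0,"rx":0,"ry":0,"rz":0,"grip":0.5},{"x":0,"y":0,"z":0,"rx":0,"ry":0,"rz":0,"grip":0.5},{"x":0,"y":0,"z":-30,"rx":0,"ry":0,"rz":0,"grip":0.5},{"x":0,"y":0,"z":-40,"rx":0,"ry":0,"rz":0,"grip":0.5}]' 
python3 -m creep '[{"x":-25,"y":0,"z":0,"rx":0,"ry":0,"rz":0,"grip":0.5},{"x":-38,"y":3,"z":0,"rx":0,"ry":0,"rz":0,"grip":0.5},{"x":-38,"y":4,"z":0,"rx":0,"ry":0,"rz":0,"grip":0.5},{"x":-38,"y":4,"z":0,"rx":0,"ry":0,"rz":0,"grip":0.5},{"x":-38,"y":4,"z":0,"rx":0,"ry":0,"rz":0,"grip":0.5},{"x":-38,"y":4,"z":0,"rx":0,"ry":0,"rz":0,"grip":0.5},{"x":-38,"y":4,"z":0,"rx":0,"ry":0,"rz":0,"grip":0.5},{"x":-35,"y":4,"z":0,"rx":0,"ry":0,"rz":0,"grip":0.5},{"x":-20,"y":2,"z":0,"rx":0,"ry":0,"rz":0,"grip":0.5},{"x":0,"y":0,"z":0,"rx":0,"ry":0,"rz":0,"grip":0.5}]' 
python3 -c "
from h import *
shot('scene','s1.png')
go((587,-43,64.7))"
```

```text
time: 9.82
eef_pos: [0.5252, 0.259, 0.1241]
tcp_rot: [0.672, 0.74, -0.004, -0.002]
contact_force: [0.2, 1.0, 0.0]
opening: 0.502
finger_force: 0.0
time: 10.65
eef_pos: [0.5881, -0.048, 0.1285]
tcp_rot: [0.674, 0.739, 0.0, 0.002]
contact_force: [-0.1, 0.6, 0.6]
opening: 0.503
finger_force: 0.0
t 10.7 pos [587.4 -45.8 128.1] yaw y-axis 5.33 tilt [ 1.7e-03 -4.0e-04 -1.0e+00]
(587, -43, 64.7) -> [ 2.9 -0.3 63.4]
```

View pics/s1.png

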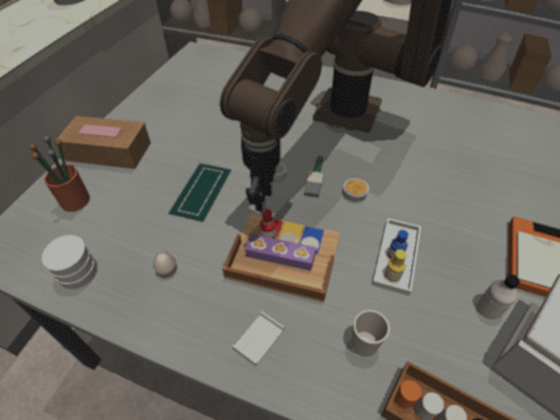

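Blue (400,243) and yellow (397,265) stand in the tray, and the arm is over the red bottle (268,218).

```bash
python3 -m creep '[{"x":2,"y":0,"z":25,"rx":0,"ry":0,"rz":0,"grip":0.5},{"x":0,"y":0,"z":25,"rx":0,"ry":0,"rz":0,"grip":0.5},{"x":0,"y":0,"z":14,"rx":0,"ry":0,"rz":0,"grip":0.5},{"x":0,"y":0,"z":0,"rx":0,"ry":0,"rz":0,"grip":0.5},{"x":0,"y":0,"z":0,"rx":0,"ry":0,"rz":0,"grip":0},{"x":0,"y":0,"z":0,"rx":0,"ry":0,"rz":0,"grip":0},{"x":0,"y":0,"z":0,"rx":0,"ry":0,"rz":0,"grip":0},{"x":0,"y":0,"z":0,"rx":0,"ry":0,"rz":0,"grip":0},{"x":0,"y":0,"z":-30,"rx":0,"ry":0,"rz":0,"grip":0},{"x":0,"y":0,"z":-30,"rx":0,"ry":0,"rz":0,"grip":0}]' 40
python3 -m creep '[{"x":25,"y":-7,"z":0,"rx":0,"ry":0,"rz":0,"grip":0},{"x":38,"y":-10,"z":0,"rx":0,"ry":0,"rz":0,"grip":0},{"x":38,"y":-10,"z":0,"rx":0,"ry":0,"rz":0,"grip":0},{"x":38,"y":-10,"z":0,"rx":0,"ry":0,"rz":0,"grip":0},{"x":38,"y":-11,"z":0,"rx":0,"ry":0,"rz":0,"grip":0},{"x":38,"y":-11,"z":0,"rx":0,"ry":0,"rz":0,"grip":0},{"x":38,"y":-11,"z":0,"rx":0,"ry":0,"rz":0,"grip":0},{"x":36,"y":-11,"z":0,"rx":0,"ry":0,"rz":0,"grip":0},{"x":20,"y":-4,"z":0,"rx":0,"ry":0,"rz":0,"grip":0},{"x":0,"y":0,"z":0,"rx":0,"ry":0,"rz":0,"grip":0}]'
python3 -c "
from h import *
c=shot('wrist');go((472.5,257.5,58.2))"
```

```text
time: 11.53
eef_pos: [0.5848, -0.041, 0.1223]
tcp_rot: [0.672, 0.741, -0.001, -0.002]
contact_force: [1.1, -1.0, -1.1]
opening: 0.268
finger_force: 39.4
time: 12.37
eef_pos: [0.4706, 0.2614, 0.1243]
tcp_rot: [0.67, 0.742, 0.001, -0.0]
contact_force: [0.2, -0.8, -0.8]
opening: 0.266
finger_force: 39.5
t 12.42 pos [471.5 259.6 124.2] yaw y-axis 5.78 tilt [ 1.6e-03  5.0e-04 -1.0e+00]
(472.5, 257.5, 58.2) -> [-2.3  0.7 66. ]
```

```bash
python3 -m creep '[{"x":0,"y":0,"z":18,"rx":0,"ry":0,"rz":0,"grip":0},{"x":0,"y":0,"z":20,"rx":0,"ry":0,"rz":0,"grip":0},{"x":0,"y":0,"z":18,"rx":0,"ry":0,"rz":0,"grip":0},{"x":0,"y":0,"z":7,"rx":0,"ry":0,"rz":0,"grip":0},{"x":0,"y":0,"z":3,"rx":0,"ry":0,"rz":0,"grip":0},{"x":0,"y":0,"z":0,"rx":0,"ry":0,"rz":0,"grip":0},{"x":0,"y":0,"z":0,"rx":0,"ry":0,"rz":0,"grip":0.5},{"x":0,"y":0,"z":0,"rx":0,"ry":0,"rz":0,"grip":0.5},{"x":0,"y":0,"z":-30,"rx":0,"ry":0,"rz":0,"grip":0.5},{"x":0,"y":0,"z":-40,"rx":0,"ry":0,"rz":0,"grip":0.5}]' 
python3 -m creep '[{"x":-20,"y":0,"z":-10,"rx":0,"ry":0,"rz":0,"grip":0.5},{"x":-35,"y":10,"z":-10,"rx":0,"ry":0,"rz":0,"grip":0.5},{"x":-35,"y":20,"z":-10,"rx":0,"ry":0,"rz":0,"grip":1},{"x":-35,"y":20,"z":0,"rx":0,"ry":0,"rz":0,"grip":1},{"x":-35,"y":20,"z":0,"rx":0,"ry":0,"rz":0,"grip":1},{"x":-35,"y":20,"z":0,"rx":0,"ry":0,"rz":0,"grip":1},{"x":-35,"y":20,"z":0,"rx":0,"ry":0,"rz":0,"grip":1},{"x":-25,"y":20,"z":0,"rx":0,"ry":0,"rz":0,"grip":1},{"x":-10,"y":5,"z":0,"rx":0,"ry":0,"rz":0,"grip":1},{"x":0,"y":0,"z":0,"rx":0,"ry":0,"rz":0,"grip":1}]' 
python3 -c "
from h import *
c=shot('wrist','w5.png');go((632.5,6.5,80))"
```

```text
time: 13.25
eef_pos: [0.4694, 0.2566, 0.1247]
tcp_rot: [0.672, 0.74, -0.004, -0.002]
contact_force: [0.4, 0.2, 0.4]
opening: 0.502
finger_force: 0.0
time: 14.08
eef_pos: [0.6336, 0.0044, 0.158]
tcp_rot: [0.673, 0.739, 0.0, 0.001]
contact_force: [-0.3, 0.3, -0.5]
opening: 0.997
finger_force: 0.0
t 14.13 pos [632.3   6.3 157.6] yaw y-axis 5.45 tilt [ 2.e-04  3.e-04 -1.e+00]
(632.5, 6.5, 80) -> [ 0.2  0.2 77.6]
```

View pics/w5.png

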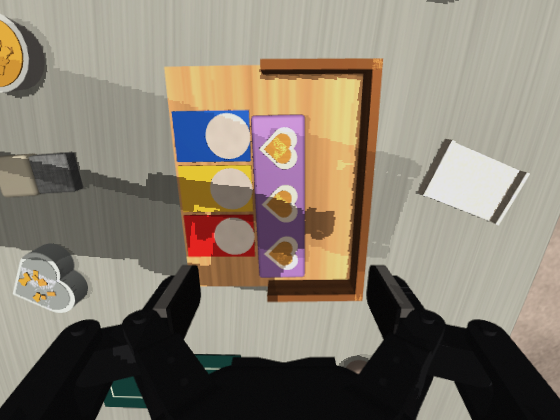

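Bay without bottles: discs at (228,135), (231,189) and (234,237). Bar top corners are at (253,115), (303,115), (305,277) and (259,277), centred between the open fingers.

```bash
python3 -c "
from h import *
c=shot('wrist');P=cast(c,[(253,115),(303,115),(305,277),(259,277)],.044)*1000;print(P.round(1),P.mean(0));print(cast(c,[(228,135),(231,189),(234,237)],.012)*1000)
c=shot('top','t2.png')"
```

```text
[[599.7  84.   44. ]
 [641.1  87.9  44. ]
 [660.7 -64.3  44. ]
 [615.2 -68.6  44. ]] [629.16956894   9.74782258  44.        ]
[[573.89138543  63.23089139  12.        ]
 [578.9246879   10.35339103  12.        ]
 [584.13871959 -41.98282241  12.        ]]
```

```bash
python3 -m creep '[{"x":1,"y":-1,"z":33,"rx":0,"ry":0,"rz":0,"grip":1},{"x":0,"y":0,"z":33,"rx":0,"ry":0,"rz":0,"grip":1},{"x":0,"y":0,"z":33,"rx":0,"ry":0,"rz":0,"grip":1},{"x":0,"y":0,"z":25,"rx":0,"ry":0,"rz":0,"grip":1},{"x":0,"y":0,"z":14,"rx":0,"ry":0,"rz":0,"grip":1},{"x":0,"y":0,"z":6,"rx":0,"ry":0,"rz":0,"grip":1},{"x":0,"y":0,"z":0,"rx":0,"ry":0,"rz":0,"grip":0.3},{"x":0,"y":0,"z":0,"rx":0,"ry":0,"rz":0,"grip":0.3},{"x":0,"y":0,"z":0,"rx":0,"ry":0,"rz":0,"grip":0.3},{"x":0,"y":0,"z":0,"rx":0,"ry":0,"rz":0,"grip":0.3}]' 80
python3 -m creep '[{"x":0,"y":0,"z":0,"rx":0,"ry":0,"rz":0,"grip":0.3},{"x":0,"y":0,"z":0,"rx":0,"ry":0,"rz":0,"grip":0.3},{"x":0,"y":0,"z":-10,"rx":0,"ry":0,"rz":0,"grip":0.3},{"x":0,"y":0,"z":-20,"rx":0,"ry":0,"rz":0,"grip":0.3},{"x":0,"y":0,"z":-25,"rx":0,"ry":0,"rz":0,"grip":0.3},{"x":0,"y":0,"z":-25,"rx":0,"ry":0,"rz":0,"grip":0.3},{"x":0,"y":0,"z":-10,"rx":0,"ry":0,"rz":0,"grip":0.3},{"x":0,"y":0,"z":0,"rx":0,"ry":0,"rz":0,"grip":0.3},{"x":0,"y":0,"z":0,"rx":0,"ry":0,"rz":0,"grip":0.3},{"x":0,"y":0,"z":0,"rx":0,"ry":0,"rz":0,"grip":0.3}]' 80
python3 -c "
from h import *
c=shot('wrist','w6.png');go((505.3,-273.4,102))"
```

```text
time: 15.07
eef_pos: [0.6331, 0.0079, 0.0167]
tcp_rot: [0.672, 0.741, 0.001, 0.002]
contact_force: [1.6, -0.7, -1.2]
opening: 0.521
finger_force: 83.7
time: 15.9
eef_pos: [0.6294, 0.0083, 0.1012]
tcp_rot: [0.672, 0.741, -0.001, -0.002]
contact_force: [-0.5, -1.1, -2.5]
opening: 0.521
finger_force: 84.0
t 15.95 pos [629.2   8.2 100.8] yaw y-axis 5.56 tilt [-4.4e-03  6.0e-04 -1.0e+00]
(505.3, -273.4, 102) -> [-268.3 -150.6   -0.8]
```

View pics/w6.png

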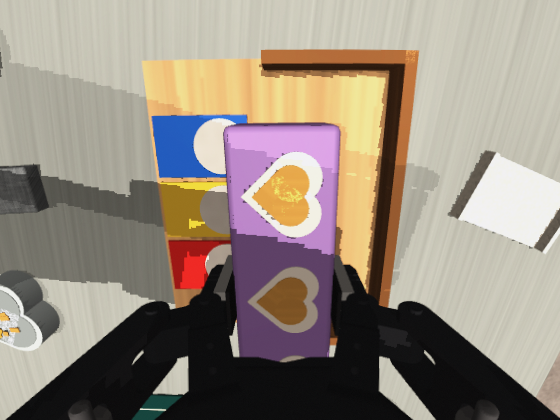

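The bar is gripped level across its width (fingers at (222,290) and (345,290)). Carrying it to the mat and turning it.

```bash
python3 -m creep '[{"x":-18,"y":-10,"z":0,"rx":0,"ry":0,"rz":0,"grip":0.3},{"x":-30,"y":-17,"z":0,"rx":0,"ry":0,"rz":0,"grip":0.3},{"x":-32,"y":-18,"z":0,"rx":0,"ry":0,"rz":0,"grip":0.3},{"x":-32,"y":-18,"z":0,"rx":0,"ry":0,"rz":0,"grip":0.3},{"x":-32,"y":-18,"z":0,"rx":0,"ry":0,"rz":0,"grip":0.3},{"x":-32,"y":-18,"z":0,"rx":0,"ry":0,"rz":0,"grip":0.3},{"x":-32,"y":-18,"z":0,"rx":0,"ry":0,"rz":0,"grip":0.3},{"x":-32,"y":-18,"z":0,"rx":0,"ry":0,"rz":0,"grip":0.3},{"x":-20,"y":-11,"z":0,"rx":0,"ry":0,"rz":0,"grip":0.3},{"x":-8,"y":-5,"z":0,"rx":0,"ry":0,"rz":0,"grip":0.3}]' 80
python3 -m creep '[{"x":0,"y":0,"z":0,"rx":0,"ry":0,"rz":5,"grip":0.3},{"x":0,"y":0,"z":0,"rx":0,"ry":0,"rz":6,"grip":0.3},{"x":0,"y":0,"z":0,"rx":0,"ry":0,"rz":6,"grip":0.3},{"x":0,"y":0,"z":0,"rx":0,"ry":0,"rz":6,"grip":0.3},{"x":0,"y":0,"z":0,"rx":0,"ry":0,"rz":6,"grip":0.3},{"x":0,"y":0,"z":0,"rx":0,"ry":0,"rz":6,"grip":0.3},{"x":0,"y":0,"z":0,"rx":0,"ry":0,"rz":6,"grip":0.3},{"x":0,"y":0,"z":0,"rx":0,"ry":0,"rz":6,"grip":0.3},{"x":0,"y":0,"z":0,"rx":0,"ry":0,"rz":6,"grip":0.3},{"x":0,"y":0,"z":0,"rx":0,"ry":0,"rz":6,"grip":0.3}]' 80
python3 -m creep '[{"x":0,"y":0,"z":0,"rx":0,"ry":0,"rz":6,"grip":0.3},{"x":0,"y":0,"z":0,"rx":0,"ry":0,"rz":6,"grip":0.3},{"x":0,"y":0,"z":0,"rx":0,"ry":0,"rz":6,"grip":0.3},{"x":0,"y":0,"z":0,"rx":0,"ry":0,"rz":6,"grip":0.3},{"x":0,"y":0,"z":0,"rx":0,"ry":0,"rz":5,"grip":0.3},{"x":0,"y":0,"z":0,"rx":0,"ry":0,"rz":3,"grip":0.3},{"x":0,"y":0,"z":0,"rx":0,"ry":0,"rz":0,"grip":0.3},{"x":0,"y":0,"z":0,"rx":0,"ry":0,"rz":0,"grip":0.3},{"x":0,"y":0,"z":0,"rx":0,"ry":0,"rz":0,"grip":0.3},{"x":0,"y":0,"z":0,"rx":0,"ry":0,"rz":0,"grip":0.3}]' 80
python3 -c "
from h import *
c=shot('wrist','w7.png');go((505.3,-273.4,102))"
```

```text
time: 16.78
eef_pos: [0.5044, -0.2758, 0.1016]
tcp_rot: [0.673, 0.739, -0.001, -0.001]
contact_force: [-0.4, -0.4, -2.3]
opening: 0.525
finger_force: 83.9
time: 17.62
eef_pos: [0.5061, -0.2719, 0.1016]
tcp_rot: [0.95, 0.312, -0.001, -0.001]
contact_force: [0.3, 0.0, -2.4]
opening: 0.527
finger_force: 84.2
time: 18.45
eef_pos: [0.5065, -0.2729, 0.1029]
tcp_rot: [0.999, 0.04, -0.0, -0.0]
contact_force: [0.5, 0.3, -2.1]
opening: 0.522
finger_force: 84.1
t 18.5 pos [ 506.5 -273.1  103. ] yaw y-axis -85.39 tilt [-4.e-04  4.e-04 -1.e+00]
(505.3, -273.4, 102) -> [-1.2  0.2  1. ]
```

View pics/w7.png

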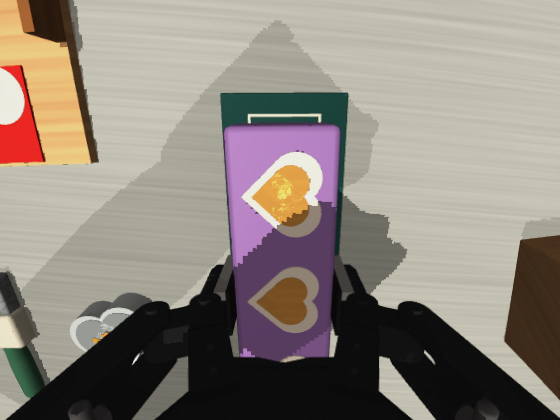

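The bar is over the mat and parallel to it; the far outline edge at (285,116) is centred on it. Lowering.

```bash
python3 -m creep '[{"x":-1,"y":0,"z":20,"rx":0,"ry":0,"rz":0,"grip":0.3},{"x":0,"y":0,"z":25,"rx":0,"ry":0,"rz":0,"grip":0.3},{"x":0,"y":0,"z":22,"rx":0,"ry":0,"rz":0,"grip":0.3},{"x":0,"y":0,"z":14,"rx":0,"ry":0,"rz":0,"grip":0.3},{"x":0,"y":0,"z":8,"rx":0,"ry":0,"rz":0,"grip":0.3},{"x":0,"y":0,"z":4,"rx":0,"ry":0,"rz":0,"grip":0.3},{"x":0,"y":0,"z":0,"rx":0,"ry":0,"rz":0,"grip":0.3},{"x":0,"y":0,"z":0,"rx":0,"ry":0,"rz":0,"grip":0.3},{"x":0,"y":0,"z":0,"rx":0,"ry":0,"rz":0,"grip":0.3},{"x":0,"y":0,"z":0,"rx":0,"ry":0,"rz":0,"grip":0.3}]' 80
```

```text
time: 19.33
eef_pos: [0.5063, -0.2739, 0.0113]
tcp_rot: [0.999, 0.04, 0.001, 0.001]
contact_force: [0.2, 0.4, -2.2]
opening: 0.525
finger_force: 83.8
```

```bash
python3 -m creep '[{"x":-1,"y":0,"z":1,"rx":0,"ry":0,"rz":0,"grip":0.3},{"x":0,"y":0,"z":0.5,"rx":0,"ry":0,"rz":0,"grip":0.3},{"x":0,"y":0,"z":0.5,"rx":0,"ry":0,"rz":0,"grip":0.3},{"x":0,"y":0,"z":0.5,"rx":0,"ry":0,"rz":0,"grip":0.3},{"x":0,"y":0,"z":0,"rx":0,"ry":0,"rz":0,"grip":0.3},{"x":0,"y":0,"z":0,"rx":0,"ry":0,"rz":0,"grip":0.3},{"x":0,"y":0,"z":0,"rx":0,"ry":0,"rz":0,"grip":0.3},{"x":0,"y":0,"z":0,"rx":0,"ry":0,"rz":0,"grip":0.3},{"x":0,"y":0,"z":0,"rx":0,"ry":0,"rz":0,"grip":0.3},{"x":0,"y":0,"z":0,"rx":0,"ry":0,"rz":0,"grip":0.3}]' 80
```

```text
time: 20.17
eef_pos: [0.5047, -0.2737, 0.0092]
tcp_rot: [0.999, 0.04, -0.0, 0.0]
contact_force: [-3.5, 2.1, 6.3]
opening: 0.525
finger_force: 85.1
```

Contact. Releasing and rising.

```bash
python3 -m creep '[{"x":0,"y":0,"z":0,"rx":0,"ry":0,"rz":0,"grip":0.8},{"x":0,"y":0,"z":0,"rx":0,"ry":0,"rz":0,"grip":0.8},{"x":0,"y":0,"z":0,"rx":0,"ry":0,"rz":0,"grip":0.8},{"x":0,"y":0,"z":0,"rx":0,"ry":0,"rz":0,"grip":0.8},{"x":0,"y":0,"z":-20,"rx":0,"ry":0,"rz":0,"grip":0.8},{"x":0,"y":0,"z":-35,"rx":0,"ry":0,"rz":0,"grip":0.8},{"x":0,"y":0,"z":-35,"rx":0,"ry":0,"rz":0,"grip":0.8},{"x":0,"y":0,"z":-35,"rx":0,"ry":0,"rz":0,"grip":0.5},{"x":0,"y":0,"z":0,"rx":0,"ry":0,"rz":0,"grip":0.5},{"x":0,"y":0,"z":0,"rx":0,"ry":0,"rz":0,"grip":0.5}]' 40
python3 -m creep '[{"x":0,"y":0,"z":0,"rx":0,"ry":0,"rz":-7,"grip":0.5},{"x":0,"y":0,"z":0,"rx":0,"ry":0,"rz":-7,"grip":0.5},{"x":0,"y":0,"z":0,"rx":0,"ry":0,"rz":-7,"grip":0.5},{"x":0,"y":0,"z":0,"rx":0,"ry":0,"rz":-7,"grip":0.5},{"x":0,"y":0,"z":0,"rx":0,"ry":0,"rz":-7,"grip":0.5},{"x":0,"y":0,"z":0,"rx":0,"ry":0,"rz":-7,"grip":0.5},{"x":0,"y":0,"z":0,"rx":0,"ry":0,"rz":-7,"grip":0.5},{"x":0,"y":0,"z":0,"rx":0,"ry":0,"rz":-7,"grip":0.5},{"x":0,"y":0,"z":0,"rx":0,"ry":0,"rz":-7,"grip":0.5},{"x":0,"y":0,"z":0,"rx":0,"ry":0,"rz":-7,"grip":0.5}]'
python3 -m creep '[{"x":0,"y":0,"z":0,"rx":0,"ry":0,"rz":-7,"grip":0.5},{"x":0,"y":0,"z":0,"rx":0,"ry":0,"rz":-7,"grip":0.5},{"x":0,"y":0,"z":0,"rx":0,"ry":0,"rz":-7,"grip":0.5},{"x":35,"y":0,"z":-5,"rx":0,"ry":0,"rz":0,"grip":0.5},{"x":35,"y":0,"z":-5,"rx":0,"ry":0,"rz":0,"grip":0.5},{"x":35,"y":0,"z":-5,"rx":0,"ry":0,"rz":0,"grip":0.5},{"x":35,"y":0,"z":-5,"rx":0,"ry":0,"rz":0,"grip":0.5},{"x":35,"y":0,"z":0,"rx":0,"ry":0,"rz":0,"grip":0.5},{"x":35,"y":0,"z":0,"rx":0,"ry":0,"rz":0,"grip":0.5},{"x":20,"y":0,"z":0,"rx":0,"ry":0,"rz":0,"grip":0.5}]'
python3 -c "
from h import *
c=shot('top','t3.png');go((472,258,130))
h=cv2.cvtColor(c['color'],cv2.COLOR_BGR2HSV)
m=cv2.inRange(h,(120,50,60),(160,255,255));k=max(cv2.findContours(m,0,1)[0],key=cv2.contourArea)
r=cv2.minAreaRect((cast(c,k.reshape(-1,2),.037)[:,:2]*1000).astype(np.float32));print('mould',r)
"
```

```text
time: 21.0
eef_pos: [0.5063, -0.2748, 0.1361]
tcp_rot: [0.999, 0.04, 0.003, 0.002]
contact_force: [0.3, -0.6, -0.8]
opening: 0.502
finger_force: 0.0
time: 21.83
eef_pos: [0.5035, -0.2726, 0.1304]
tcp_rot: [0.794, 0.608, -0.0, -0.002]
contact_force: [0.6, -0.2, 0.5]
opening: 0.499
finger_force: 0.0
time: 22.67
eef_pos: [0.4803, -0.0413, 0.1507]
tcp_rot: [0.671, 0.741, -0.001, -0.002]
contact_force: [0.2, 0.6, -0.8]
opening: 0.503
finger_force: 0.0
t 22.72 pos [479.8 -39.4 150.4] yaw y-axis 5.74 tilt [-0.0047  0.0038 -1.    ]
(472, 258, 130) -> [296.6  22.   21.6]
mould ((505.1423645019531, -272.3047180175781), (154.86715698242188, 48.47220993041992), 5.405060291290283)
```

View pics/t3.png

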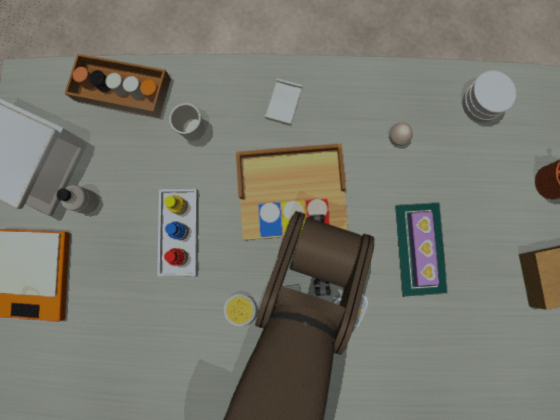

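The bar lies centred in the outline at (425,249), and its measured centre is within 1 mm of the mat's. The bottles stand in the tray at yellow (174,204), blue (176,230) and red (176,257). Red goes back first.

```bash
python3 -m creep '[{"x":20,"y":2,"z":0,"rx":0,"ry":0,"rz":0,"grip":0.5},{"x":37,"y":3,"z":0,"rx":0,"ry":0,"rz":0,"grip":0.5},{"x":37,"y":3,"z":0,"rx":0,"ry":0,"rz":0,"grip":0.5},{"x":37,"y":3,"z":0,"rx":0,"ry":0,"rz":0,"grip":0.5},{"x":37,"y":3,"z":0,"rx":0,"ry":0,"rz":0,"grip":0.5},{"x":37,"y":3,"z":0,"rx":0,"ry":0,"rz":0,"grip":0.5},{"x":37,"y":3,"z":0,"rx":0,"ry":0,"rz":0,"grip":0.5},{"x":37,"y":2,"z":0,"rx":0,"ry":0,"rz":0,"grip":0.5},{"x":16,"y":0,"z":10,"rx":0,"ry":0,"rz":0,"grip":0.5},{"x":0,"y":0,"z":10,"rx":0,"ry":0,"rz":0,"grip":0.5}]'
python3 -m creep '[{"x":0,"y":0,"z":0,"rx":0,"ry":0,"rz":0,"grip":0.5},{"x":0,"y":0,"z":0,"rx":0,"ry":0,"rz":0,"grip":0.5},{"x":0,"y":0,"z":0,"rx":0,"ry":0,"rz":0,"grip":0.5},{"x":0,"y":0,"z":0,"rx":0,"ry":0,"rz":0,"grip":0.5},{"x":0,"y":0,"z":0,"rx":0,"ry":0,"rz":0,"grip":0.5},{"x":0,"y":0,"z":0,"rx":0,"ry":0,"rz":0,"grip":0.5},{"x":0,"y":0,"z":0,"rx":0,"ry":0,"rz":0,"grip":0.5},{"x":0,"y":0,"z":0,"rx":0,"ry":0,"rz":0,"grip":0.5},{"x":0,"y":0,"z":0,"rx":0,"ry":0,"rz":0,"grip":0.5},{"x":0,"y":0,"z":0,"rx":0,"ry":0,"rz":0,"grip":0.5}]'
python3 -c "
from h import *
go((472.3,258,58))
c=shot('top','t4.png')
h=cv2.cvtColor(c['color'],cv2.COLOR_BGR2HSV)
"
```

```text
time: 23.55
eef_pos: [0.4749, 0.2538, 0.1314]
tcp_rot: [0.67, 0.742, -0.0, -0.0]
contact_force: [0.5, 0.1, -0.8]
opening: 0.501
finger_force: 0.0
time: 24.38
eef_pos: [0.4756, 0.2512, 0.1329]
tcp_rot: [0.672, 0.741, 0.0, 0.0]
contact_force: [-0.2, -0.7, 0.2]
opening: 0.503
finger_force: 0.0
t 24.38 pos [475.6 251.2 132.9] yaw y-axis 5.56 tilt [ 2.e-04  0.e+00 -1.e+00]
(472.3, 258, 58) -> [ 7.1 -2.7 74.9]
```

```bash
python3 -m creep '[{"x":7,"y":-3,"z":15,"rx":0,"ry":0,"rz":0,"grip":0.5},{"x":0,"y":0,"z":25,"rx":0,"ry":0,"rz":0,"grip":0.5},{"x":0,"y":0,"z":25,"rx":0,"ry":0,"rz":0,"grip":0.5},{"x":0,"y":0,"z":10,"rx":0,"ry":0,"rz":0,"grip":0.5},{"x":0,"y":0,"z":0,"rx":0,"ry":0,"rz":0,"grip":0.5},{"x":0,"y":0,"z":0,"rx":0,"ry":0,"rz":0,"grip":0},{"x":0,"y":0,"z":0,"rx":0,"ry":0,"rz":0,"grip":0},{"x":0,"y":0,"z":0,"rx":0,"ry":0,"rz":0,"grip":0},{"x":0,"y":0,"z":-36,"rx":0,"ry":0,"rz":0,"grip":0},{"x":0,"y":0,"z":-30,"rx":0,"ry":0,"rz":0,"grip":0}]' 40
python3 -m creep '[{"x":-25,"y":7,"z":0,"rx":0,"ry":0,"rz":0,"grip":0},{"x":-38,"y":10,"z":0,"rx":0,"ry":0,"rz":0,"grip":0},{"x":-38,"y":10,"z":0,"rx":0,"ry":0,"rz":0,"grip":0},{"x":-38,"y":10,"z":0,"rx":0,"ry":0,"rz":0,"grip":0},{"x":-38,"y":11,"z":0,"rx":0,"ry":0,"rz":0,"grip":0},{"x":-38,"y":11,"z":0,"rx":0,"ry":0,"rz":0,"grip":0},{"x":-38,"y":11,"z":0,"rx":0,"ry":0,"rz":0,"grip":0},{"x":-38,"y":10,"z":0,"rx":0,"ry":0,"rz":0,"grip":0},{"x":-20,"y":5,"z":0,"rx":0,"ry":0,"rz":0,"grip":0},{"x":0,"y":0,"z":0,"rx":0,"ry":0,"rz":0,"grip":0}]'
python3 -m creep '[{"x":0,"y":0,"z":0,"rx":0,"ry":0,"rz":0,"grip":0},{"x":0,"y":0,"z":0,"rx":0,"ry":0,"rz":0,"grip":0},{"x":0,"y":0,"z":0,"rx":0,"ry":0,"rz":0,"grip":0},{"x":0,"y":0,"z":0,"rx":0,"ry":0,"rz":0,"grip":0},{"x":0,"y":0,"z":0,"rx":0,"ry":0,"rz":0,"grip":0},{"x":0,"y":0,"z":0,"rx":0,"ry":0,"rz":0,"grip":0},{"x":0,"y":0,"z":0,"rx":0,"ry":0,"rz":0,"grip":0},{"x":0,"y":0,"z":0,"rx":0,"ry":0,"rz":0,"grip":0},{"x":0,"y":0,"z":0,"rx":0,"ry":0,"rz":0,"grip":0},{"x":0,"y":0,"z":0,"rx":0,"ry":0,"rz":0,"grip":0}]'
python3 -c "
from h import *
go((587,-43,65.2))"
```

```text
time: 25.27
eef_pos: [0.4711, 0.2576, 0.1243]
tcp_rot: [0.672, 0.741, -0.001, -0.001]
contact_force: [0.6, 1.1, -0.3]
opening: 0.267
finger_force: 39.6
time: 26.1
eef_pos: [0.5889, -0.0481, 0.1257]
tcp_rot: [0.674, 0.739, 0.001, 0.002]
contact_force: [-0.6, 0.8, -1.5]
opening: 0.267
finger_force: 39.7
time: 26.93
eef_pos: [0.5867, -0.0434, 0.1238]
tcp_rot: [0.672, 0.741, 0.0, -0.0]
contact_force: [0.1, 0.1, -0.8]
opening: 0.271
finger_force: 39.7
t 26.93 pos [586.7 -43.4 123.8] yaw y-axis 5.56 tilt [-0.  0. -1.]
(587, -43, 65.2) -> [ 0.4  0.3 58.6]
```

```bash
python3 -m creep '[{"x":0,"y":0,"z":15,"rx":0,"ry":0,"rz":0,"grip":0},{"x":0,"y":0,"z":20,"rx":0,"ry":0,"rz":0,"grip":0},{"x":0,"y":0,"z":15,"rx":0,"ry":0,"rz":0,"grip":0},{"x":0,"y":0,"z":6,"rx":0,"ry":0,"rz":0,"grip":0},{"x":0,"y":0,"z":2.5,"rx":0,"ry":0,"rz":0,"grip":0},{"x":0,"y":0,"z":0,"rx":0,"ry":0,"rz":0,"grip":0},{"x":0,"y":0,"z":0,"rx":0,"ry":0,"rz":0,"grip":0.5},{"x":0,"y":0,"z":0,"rx":0,"ry":0,"rz":0,"grip":0.5},{"x":0,"y":0,"z":-30,"rx":0,"ry":0,"rz":0,"grip":0.5},{"x":0,"y":0,"z":-35,"rx":0,"ry":0,"rz":0,"grip":0.5}]' 40
python3 -m creep '[{"x":25,"y":-2,"z":0,"rx":0,"ry":0,"rz":0,"grip":0.5},{"x":38,"y":-3,"z":0,"rx":0,"ry":0,"rz":0,"grip":0.5},{"x":38,"y":-4,"z":0,"rx":0,"ry":0,"rz":0,"grip":0.5},{"x":38,"y":-4,"z":0,"rx":0,"ry":0,"rz":0,"grip":0.5},{"x":38,"y":-4,"z":0,"rx":0,"ry":0,"rz":0,"grip":0.5},{"x":38,"y":-4,"z":0,"rx":0,"ry":0,"rz":0,"grip":0.5},{"x":38,"y":-4,"z":0,"rx":0,"ry":0,"rz":0,"grip":0.5},{"x":35,"y":-3,"z":0,"rx":0,"ry":0,"rz":0,"grip":0.5},{"x":20,"y":-1,"z":0,"rx":0,"ry":0,"rz":0,"grip":0.5},{"x":0,"y":0,"z":0,"rx":0,"ry":0,"rz":0,"grip":0.5}]'
python3 -m creep '[{"x":0,"y":0,"z":0,"rx":0,"ry":0,"rz":0,"grip":0.5},{"x":0,"y":0,"z":0,"rx":0,"ry":0,"rz":0,"grip":0.5},{"x":0,"y":0,"z":0,"rx":0,"ry":0,"rz":0,"grip":0.5},{"x":0,"y":0,"z":0,"rx":0,"ry":0,"rz":0,"grip":0.5},{"x":0,"y":0,"z":0,"rx":0,"ry":0,"rz":0,"grip":0.5},{"x":0,"y":0,"z":0,"rx":0,"ry":0,"rz":0,"grip":0.5},{"x":0,"y":0,"z":0,"rx":0,"ry":0,"rz":0,"grip":0.5},{"x":0,"y":0,"z":0,"rx":0,"ry":0,"rz":0,"grip":0.5},{"x":0,"y":0,"z":0,"rx":0,"ry":0,"rz":0,"grip":0.5},{"x":0,"y":0,"z":0,"rx":0,"ry":0,"rz":0,"grip":0.5}]'
python3 -c "
from h import *
go((528,260.7,58))
c=shot('top');cv2.imwrite('pics/t5z.png',cv2.resize(c['color'][140:290,140:360],None,fx=3.6,fy=3.6,interpolation=2))"
```

```text
time: 27.77
eef_pos: [0.5843, -0.0429, 0.1277]
tcp_rot: [0.672, 0.741, -0.002, -0.003]
contact_force: [1.2, -0.2, 0.0]
opening: 0.501
finger_force: 0.0
time: 28.6
eef_pos: [0.5272, 0.2641, 0.1309]
tcp_rot: [0.67, 0.742, 0.001, -0.0]
contact_force: [-0.3, -0.1, -0.6]
opening: 0.5
finger_force: 0.0
time: 29.43
eef_pos: [0.528, 0.2603, 0.1303]
tcp_rot: [0.672, 0.741, 0.0, 0.0]
contact_force: [0.2, 0.0, 0.0]
opening: 0.498
finger_force: 0.0
t 29.43 pos [528.  260.3 130.3] yaw y-axis 5.56 tilt [ 0. -0. -1.]
(528, 260.7, 58) -> [ 0.4  0.  72.3]
```

View pics/t5z.png

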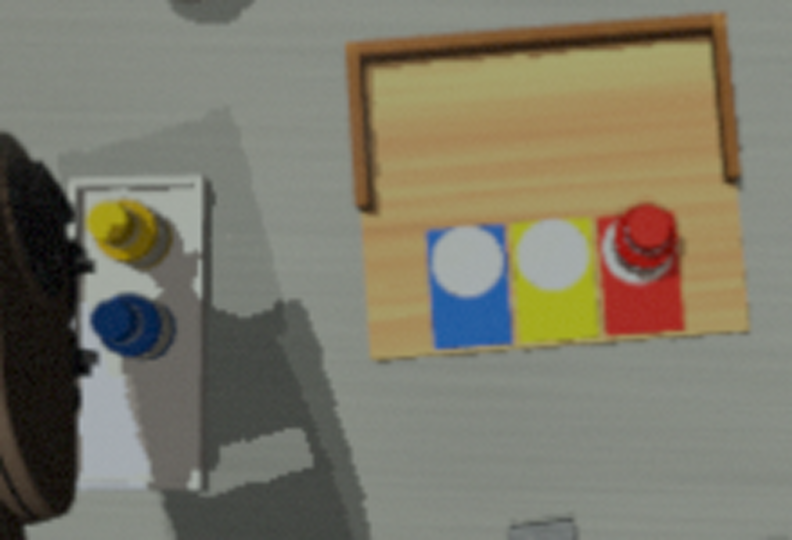

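Red now stands on its disc, about 5 mm to the right of centre: cap at (649,226), white crescent showing on the left. That is within tolerance but I can mend it later. Next is blue, at (125,323).

```bash
python3 -m creep '[{"x":0,"y":0,"z":15,"rx":0,"ry":0,"rz":0,"grip":0.5},{"x":0,"y":0,"z":25,"rx":0,"ry":0,"rz":0,"grip":0.5},{"x":0,"y":0,"z":25,"rx":0,"ry":0,"rz":0,"grip":0.5},{"x":0,"y":0,"z":7,"rx":0,"ry":0,"rz":0,"grip":0.5},{"x":0,"y":0,"z":0,"rx":0,"ry":0,"rz":0,"grip":0.5},{"x":0,"y":0,"z":0,"rx":0,"ry":0,"rz":0,"grip":0},{"x":0,"y":0,"z":0,"rx":0,"ry":0,"rz":0,"grip":0},{"x":0,"y":0,"z":0,"rx":0,"ry":0,"rz":0,"grip":0},{"x":0,"y":0,"z":-36,"rx":0,"ry":0,"rz":0,"grip":0},{"x":0,"y":0,"z":-30,"rx":0,"ry":0,"rz":0,"grip":0}]' 40
python3 -m creep '[{"x":-20,"y":3,"z":0,"rx":0,"ry":0,"rz":0,"grip":0},{"x":-30,"y":4,"z":0,"rx":0,"ry":0,"rz":0,"grip":0},{"x":-35,"y":5,"z":0,"rx":0,"ry":0,"rz":0,"grip":0},{"x":-35,"y":5,"z":0,"rx":0,"ry":0,"rz":0,"grip":0},{"x":-35,"y":5,"z":0,"rx":0,"ry":0,"rz":0,"grip":0},{"x":-30,"y":5,"z":0,"rx":0,"ry":0,"rz":0,"grip":0},{"x":-20,"y":2,"z":0,"rx":0,"ry":0,"rz":0,"grip":0},{"x":0,"y":0,"z":0,"rx":0,"ry":0,"rz":0,"grip":0},{"x":0,"y":0,"z":0,"rx":0,"ry":0,"rz":0,"grip":0},{"x":0,"y":0,"z":0,"rx":0,"ry":0,"rz":0,"grip":0}]'
python3 -m creep '[{"x":0,"y":0,"z":0,"rx":0,"ry":0,"rz":0,"grip":0},{"x":0,"y":0,"z":0,"rx":0,"ry":0,"rz":0,"grip":0},{"x":0,"y":0,"z":0,"rx":0,"ry":0,"rz":0,"grip":0},{"x":0,"y":0,"z":0,"rx":0,"ry":0,"rz":0,"grip":0},{"x":0,"y":0,"z":0,"rx":0,"ry":0,"rz":0,"grip":0},{"x":0,"y":0,"z":0,"rx":0,"ry":0,"rz":0,"grip":0},{"x":0,"y":0,"z":0,"rx":0,"ry":0,"rz":0,"grip":0},{"x":0,"y":0,"z":0,"rx":0,"ry":0,"rz":0,"grip":0},{"x":0,"y":0,"z":0,"rx":0,"ry":0,"rz":0,"grip":0},{"x":0,"y":0,"z":0,"rx":0,"ry":0,"rz":0,"grip":0}]'
python3 -c "
from h import *
go((577,60.5,65.2))
t=shot('top');print(cast(t,[(140+649/3.6,140+226/3.6)],.096)*1000,cast(t,[(140+467/3.6,140+261/3.6),(140+554/3.6,140+255/3.6)],.012)*1000)"
```

```text
time: 30.32
eef_pos: [0.527, 0.26, 0.1245]
tcp_rot: [0.672, 0.741, -0.001, -0.001]
contact_force: [1.3, -0.1, -0.1]
opening: 0.265
finger_force: 39.7
time: 31.15
eef_pos: [0.5768, 0.0595, 0.125]
tcp_rot: [0.672, 0.741, 0.0, 0.0]
contact_force: [0.2, 0.2, -0.2]
opening: 0.268
finger_force: 39.8
time: 31.98
eef_pos: [0.5767, 0.059, 0.1243]
tcp_rot: [0.672, 0.741, -0.0, 0.0]
contact_force: [0.4, 0.6, 0.1]
opening: 0.266
finger_force: 39.8
t 31.98 pos [576.7  59.  124.3] yaw y-axis 5.55 tilt [ 0. -0. -1.]
(577, 60.5, 65.2) -> [ 1.5  0.4 59.1]
[[589.02848154 -47.59858734  96.        ]] [[576.36188867  58.77506987  12.        ]
 [581.22964128   6.14407721  12.        ]]
```

```bash
python3 -m creep '[{"x":1,"y":0,"z":15,"rx":0,"ry":0,"rz":0,"grip":0},{"x":0,"y":0,"z":20,"rx":0,"ry":0,"rz":0,"grip":0},{"x":0,"y":0,"z":15,"rx":0,"ry":0,"rz":0,"grip":0},{"x":0,"y":0,"z":6,"rx":0,"ry":0,"rz":0,"grip":0},{"x":0,"y":0,"z":3,"rx":0,"ry":0,"rz":0,"grip":0},{"x":0,"y":0,"z":0,"rx":0,"ry":0,"rz":0,"grip":0},{"x":0,"y":0,"z":0,"rx":0,"ry":0,"rz":0,"grip":0.5},{"x":0,"y":0,"z":0,"rx":0,"ry":0,"rz":0,"grip":0.5},{"x":0,"y":0,"z":-30,"rx":0,"ry":0,"rz":0,"grip":0.5},{"x":0,"y":0,"z":-35,"rx":0,"ry":0,"rz":0,"grip":0.5}]' 40
python3 -m creep '[{"x":20,"y":3,"z":0,"rx":0,"ry":0,"rz":0,"grip":0.5},{"x":30,"y":4,"z":0,"rx":0,"ry":0,"rz":0,"grip":0.5},{"x":35,"y":5,"z":0,"rx":0,"ry":0,"rz":0,"grip":0.5},{"x":35,"y":5,"z":0,"rx":0,"ry":0,"rz":0,"grip":0.5},{"x":35,"y":5,"z":0,"rx":0,"ry":0,"rz":0,"grip":0.5},{"x":30,"y":4,"z":0,"rx":0,"ry":0,"rz":0,"grip":0.5},{"x":16,"y":2,"z":0,"rx":0,"ry":0,"rz":0,"grip":0.5},{"x":0,"y":0,"z":0,"rx":0,"ry":0,"rz":0,"grip":0.5},{"x":0,"y":0,"z":0,"rx":0,"ry":0,"rz":0,"grip":0.5},{"x":0,"y":0,"z":0,"rx":0,"ry":0,"rz":0,"grip":0.5}]'
python3 -m creep '[{"x":0,"y":0,"z":0,"rx":0,"ry":0,"rz":0,"grip":0.5},{"x":0,"y":0,"z":0,"rx":0,"ry":0,"rz":0,"grip":0.5},{"x":0,"y":0,"z":0,"rx":0,"ry":0,"rz":0,"grip":0.5},{"x":0,"y":0,"z":0,"rx":0,"ry":0,"rz":0,"grip":0.5},{"x":0,"y":0,"z":0,"rx":0,"ry":0,"rz":0,"grip":0.5},{"x":0,"y":0,"z":0,"rx":0,"ry":0,"rz":0,"grip":0.5},{"x":0,"y":0,"z":0,"rx":0,"ry":0,"rz":0,"grip":0.5},{"x":0,"y":0,"z":0,"rx":0,"ry":0,"rz":0,"grip":0.5},{"x":0,"y":0,"z":0,"rx":0,"ry":0,"rz":0,"grip":0.5},{"x":0,"y":0,"z":0,"rx":0,"ry":0,"rz":0,"grip":0.5}]'
python3 -c "
from h import *
go((585.3,263.3,58))"
```

```text
time: 32.87
eef_pos: [0.5741, 0.0602, 0.1276]
tcp_rot: [0.672, 0.741, -0.002, -0.003]
contact_force: [-0.1, 0.1, 0.4]
opening: 0.496
finger_force: 0.0
time: 33.7
eef_pos: [0.585, 0.2617, 0.1301]
tcp_rot: [0.672, 0.74, -0.0, 0.0]
contact_force: [-0.0, -0.3, 0.3]
opening: 0.5
finger_force: 0.0
time: 34.53
eef_pos: [0.585, 0.2629, 0.1303]
tcp_rot: [0.672, 0.741, -0.0, -0.0]
contact_force: [-0.4, 0.8, -0.5]
opening: 0.498
finger_force: 0.0
t 34.53 pos [585.  262.9 130.3] yaw y-axis 5.57 tilt [-0.  0. -1.]
(585.3, 263.3, 58) -> [ 0.4  0.4 72.3]
```

```bash
python3 -m creep '[{"x":0,"y":0,"z":25,"rx":0,"ry":0,"rz":0,"grip":0.5},{"x":0,"y":0,"z":25,"rx":0,"ry":0,"rz":0,"grip":0.5},{"x":0,"y":0,"z":22,"rx":0,"ry":0,"rz":0,"grip":0.5},{"x":0,"y":0,"z":0,"rx":0,"ry":0,"rz":0,"grip":0.5},{"x":0,"y":0,"z":0,"rx":0,"ry":0,"rz":0,"grip":0},{"x":0,"y":0,"z":0,"rx":0,"ry":0,"rz":0,"grip":0},{"x":0,"y":0,"z":0,"rx":0,"ry":0,"rz":0,"grip":0},{"x":0,"y":0,"z":-30,"rx":0,"ry":0,"rz":0,"grip":0},{"x":0,"y":0,"z":-40,"rx":0,"ry":0,"rz":0,"grip":0},{"x":0,"y":0,"z":-40,"rx":0,"ry":0,"rz":0,"grip":0}]' 40
python3 -m creep '[{"x":0,"y":0,"z":-14,"rx":0,"ry":0,"rz":0,"grip":0},{"x":-22,"y":-3,"z":0,"rx":0,"ry":0,"rz":0,"grip":0},{"x":-36,"y":-4,"z":0,"rx":0,"ry":0,"rz":0,"grip":0},{"x":-36,"y":-4,"z":0,"rx":0,"ry":0,"rz":0,"grip":0},{"x":-36,"y":-4,"z":0,"rx":0,"ry":0,"rz":0,"grip":0},{"x":-36,"y":-4,"z":0,"rx":0,"ry":0,"rz":0,"grip":0},{"x":-36,"y":-4,"z":0,"rx":0,"ry":0,"rz":0,"grip":0},{"x":-34,"y":-4,"z":0,"rx":0,"ry":0,"rz":0,"grip":0},{"x":-18,"y":-2,"z":0,"rx":0,"ry":0,"rz":0,"grip":0},{"x":0,"y":0,"z":0,"rx":0,"ry":0,"rz":0,"grip":0}]'
python3 -m creep '[{"x":0,"y":0,"z":0,"rx":0,"ry":0,"rz":0,"grip":0},{"x":0,"y":0,"z":0,"rx":0,"ry":0,"rz":0,"grip":0},{"x":0,"y":0,"z":0,"rx":0,"ry":0,"rz":0,"grip":0},{"x":0,"y":0,"z":0,"rx":0,"ry":0,"rz":0,"grip":0},{"x":0,"y":0,"z":0,"rx":0,"ry":0,"rz":0,"grip":0},{"x":0,"y":0,"z":0,"rx":0,"ry":0,"rz":0,"grip":0},{"x":0,"y":0,"z":0,"rx":0,"ry":0,"rz":0,"grip":0},{"x":0,"y":0,"z":0,"rx":0,"ry":0,"rz":0,"grip":0},{"x":0,"y":0,"z":0,"rx":0,"ry":0,"rz":0,"grip":0},{"x":0,"y":0,"z":0,"rx":0,"ry":0,"rz":0,"grip":0}]'
python3 -c "
from h import *
go((581,7.5,65.2));shot('wrist','w9.png')"
```

```text
time: 35.37
eef_pos: [0.5846, 0.2627, 0.1699]
tcp_rot: [0.672, 0.741, -0.0, -0.0]
contact_force: [0.9, 0.4, -0.5]
opening: 0.263
finger_force: 39.5
time: 36.2
eef_pos: [0.5813, 0.0035, 0.1837]
tcp_rot: [0.674, 0.739, 0.0, 0.001]
contact_force: [0.1, -0.3, -1.4]
opening: 0.266
finger_force: 39.6
time: 37.03
eef_pos: [0.5807, 0.0073, 0.1823]
tcp_rot: [0.672, 0.741, -0.0, -0.0]
contact_force: [-0.2, -0.0, -0.3]
opening: 0.262
finger_force: 39.6
t 37.03 pos [580.7   7.3 182.3] yaw y-axis 5.56 tilt [-1.e-04  0.e+00 -1.e+00]
(581, 7.5, 65.2) -> [  0.2   0.3 117.1]
```

View pics/w9.png

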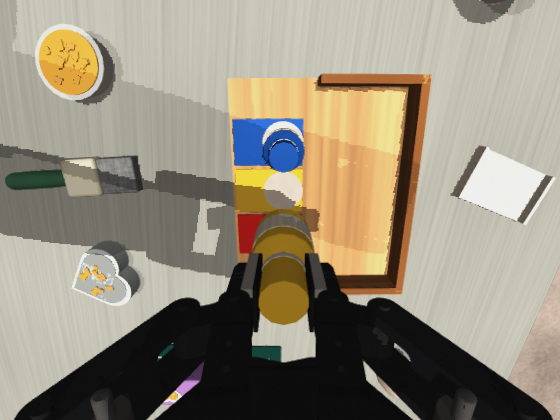

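The blue bottle at (284,150) stands on its disc and the yellow one is lined up over its own (284,190). I've now viewed 15 pictures, one over the limit of 14, so I'll view no more and check the rest by numbers only.

```bash
python3 -m creep '[{"x":0,"y":0,"z":25,"rx":0,"ry":0,"rz":0,"grip":0},{"x":0,"y":0,"z":25,"rx":0,"ry":0,"rz":0,"grip":0},{"x":0,"y":0,"z":25,"rx":0,"ry":0,"rz":0,"grip":0},{"x":0,"y":0,"z":20,"rx":0,"ry":0,"rz":0,"grip":0},{"x":0,"y":0,"z":13,"rx":0,"ry":0,"rz":0,"grip":0},{"x":0,"y":0,"z":6,"rx":0,"ry":0,"rz":0,"grip":0},{"x":0,"y":0,"z":3,"rx":0,"ry":0,"rz":0,"grip":0},{"x":0,"y":0,"z":0,"rx":0,"ry":0,"rz":0,"grip":0},{"x":0,"y":0,"z":0,"rx":0,"ry":0,"rz":0,"grip":0.5},{"x":0,"y":0,"z":0,"rx":0,"ry":0,"rz":0,"grip":0.5}]' 40
python3 -m creep '[{"x":0,"y":0,"z":0,"rx":0,"ry":0,"rz":0,"grip":0.5},{"x":0,"y":0,"z":-30,"rx":0,"ry":0,"rz":0,"grip":0.5},{"x":0,"y":0,"z":-40,"rx":0,"ry":0,"rz":0,"grip":0.5},{"x":0,"y":0,"z":-40,"rx":0,"ry":0,"rz":0,"grip":0.5},{"x":40,"y":0,"z":0,"rx":0,"ry":0,"rz":0,"grip":0.5},{"x":40,"y":0,"z":0,"rx":0,"ry":0,"rz":0,"grip":0.5},{"x":40,"y":0,"z":0,"rx":0,"ry":0,"rz":0,"grip":0.5},{"x":40,"y":0,"z":0,"rx":0,"ry":0,"rz":0,"grip":0.5},{"x":40,"y":0,"z":0,"rx":0,"ry":0,"rz":0,"grip":0.5},{"x":40,"y":0,"z":0,"rx":0,"ry":0,"rz":0,"grip":0.5}]'
python3 -m creep '[{"x":0,"y":0,"z":0,"rx":0,"ry":0,"rz":0,"grip":0.5},{"x":0,"y":0,"z":0,"rx":0,"ry":0,"rz":0,"grip":0.5},{"x":0,"y":0,"z":0,"rx":0,"ry":0,"rz":0,"grip":0.5},{"x":0,"y":0,"z":0,"rx":0,"ry":0,"rz":0,"grip":0.5},{"x":0,"y":0,"z":0,"rx":0,"ry":0,"rz":0,"grip":0.5},{"x":0,"y":0,"z":0,"rx":0,"ry":0,"rz":0,"grip":0.5},{"x":0,"y":0,"z":0,"rx":0,"ry":0,"rz":0,"grip":0.5},{"x":0,"y":0,"z":0,"rx":0,"ry":0,"rz":0,"grip":0.5},{"x":0,"y":0,"z":0,"rx":0,"ry":0,"rz":0,"grip":0.5},{"x":0,"y":0,"z":0,"rx":0,"ry":0,"rz":0,"grip":0.5}]'
python3 - <<'E'
from h import *
go()
c=shot('top');im=c['color'];h=cv2.cvtColor(im,cv2.COLOR_BGR2HSV)
# upright bottle: mask of bottle colour above the stands; cap = topmost blob part; discs from t2 baseline
R=np.array(c['R']);t=np.array(c['t']).ravel();K=np.array(c['K']);D=np.array(c['D'])
pj=lambda X:cv2.projectPoints(np.array(X,float).reshape(-1,1,3),cv2.Rodrigues(R)[0],t,K,D)[0].reshape(-1,2)
discs={'blue':(.5765,.059),'yellow':(.5815,.0068),'red':(.5865,-.0453)}
lim={'blue':((100,90,30),(125,255,255)),'yellow':((22,120,80),(35,255,255)),'red':((0,150,60),(8,255,255))}
for n,d in discs.items():
    p=pj([(*d,.096)])[0];print(n,'cap expected px',p.round(1),end=' ')
    x,y=np.round(p).astype(int)
    # brightest cap-top blob: Hough circle-free, same-colour V within window, area above shoulder
    w=cv2.inRange(h,*lim[n])[y-12:y+7,x-12:x+13];M=cv2.moments(w,True);print('mass',M['m00'])
    for r in range(-10,8): print(''.join('#' if cv2.inRange(h[y+r:y+r+1,x+q:x+q+1],*lim[n])[0,0] else '.' for q in range(-13,14)))
E
```

```text
time: 37.92
eef_pos: [0.5818, 0.0071, 0.0665]
tcp_rot: [0.672, 0.741, 0.001, 0.001]
contact_force: [0.2, -0.4, -0.4]
opening: 0.498
finger_force: 0.0
time: 38.75
eef_pos: [0.5573, 0.248, 0.176]
tcp_rot: [0.672, 0.741, 0.001, 0.0]
contact_force: [0.4, -1.1, 0.1]
opening: 0.5
finger_force: 0.0
time: 39.58
eef_pos: [0.5576, 0.2458, 0.1753]
tcp_rot: [0.672, 0.74, -0.0, -0.0]
contact_force: [0.0, 0.8, 0.3]
opening: 0.501
finger_force: 0.0
t 39.58 pos [557.6 245.8 175.3] yaw y-axis 5.53 tilt [-1.e-04  0.e+00 -1.e+00]
blue cap expected px [266.9 207.8] mass 236.0
...........................
...........................
...........................
..............###..........
............#########......
...........###############.
.....#####################.
.....#####################.
.....#####################.
.....#####################.
.....#####################.
.....#..##################.
.....#..##################.
.....#..#################..
........#################..
.........################..
.........###############...
..........#############..##
yellow cap expected px [293.  205
[... 367 characters left out ...]
########...
..#...###################..
..#...###################..
..#....##################..
..#....######..##########..
..#....##################..
red cap expected px [319.1 204. ] mass 212.0
...........................
...........................
...........................
...........######..........
........###########........
.......##############......
.####################......
######################.....
###..#################.....
##...###.#############.....
##...#################.....
#....#################.....
#....##..#############.....
.....###..############.....
......###..###########.....
......####...##...####.....
......########.#######.....
.......#############.#.....
```

Run:
```python
from h import *
c=shot('top')
pj=lambda X:cv2.projectPoints(np.array(X,float).reshape(-1,1,3),cv2.Rodrigues(np.array(c['R']))[0],np.array(c['t']).ravel(),np.array(c['K']),np.array(c['D']))[0].reshape(-1,2)
for n,d in {'blue':(.5765,.059),'yellow':(.5815,.0068),'red':(.5865,-.0453)}.items():
    cap=pj([(*d,.096)])[0];b=pj([(*d,.050)])[0];L=pj([(d[0],d[1]+.019,.05),(d[0],d[1]-.019,.05),(d[0]+.012,d[1],.096)])
    x,y=np.round(cap);print(n,'expected body q',(b[0]-x).round(1),'edges',(L[:2,0]-x).round(1),'cap top row r',(L[2,1]-y).round(1))
```

```text
blue expected body q 1.5 edges [-7.6 10.5] cap top row r -6.1
yellow expected body q 0.3 edges [-8.7  9.4] cap top row r -6.0
red expected body q -0.8 edges [-9.8  8.3] cap top row r -5.9
```

Each bottle is within about 5 mm of its disc centre (tolerance 12 mm), upright and released. Handing in.

```bash
python3 -c "
from plant import sign_off
print(sign_off())"
```

```text
the job is handed in; nothing more can be done
None
```

The job is handed in: the bar lies on the mat about 1 mm off centre and each bottle stands within about 5 mm of its own disc's centre (my measurements; no verdict was returned), in about 40 s, but I viewed 15 pictures where 14 were allowed.

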